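# Open a control box and stack battery, carrier, board and heat sink in it

## Task

Fit out the grey control box: flip its front latch open and swing the clear lid right back until it stands open by itself. Then build the stack in the cradle on the box's floor: the battery pack first, the white carrier nested over the battery, the circuit board in the carrier's tray, and last the heat sink squarely on the chip in the middle of the board. Each part must lie flat and fully home, lined up with the box; leave the lid open, ready for wiring.

Things in the scene. Friction and masses are not known exactly. Their poses are not given: they have to be found in the camera images.
- control_box: Grey box fixed to the bench, 150 (its x) by 180 mm (y), rim at 62 mm, 4 mm walls and floor. Origin: centre of underside; -x front, z up. Mid-floor, centred: cradle of four 8 mm high corner ribs, 86 (x) by 56 mm (y) inside, open at the middles of its sides (ribs 12.5 mm long). Glands stick out 22 mm at both y sides. Lid hinge axis along y at x +75, z 62 mm; latch pivot along y at x -83, z 30 mm.
- latch (a joint): Angle (rad) of the steel over-centre latch in the middle of the box's front: 0 shut (its hook holds the lid down), grows as its top swings outward (box -x) and down, stop at 1.9. A spring holds it shut (0.1 N m) up to 0.5 rad; beyond that it snaps open by itself and stays open.
- latch_lip (a point): Point on top of the latch's thumb lip: level when shut, 30 mm wide along the box's y, from 12 to 32 mm in front of the box's front face, its outer edge turned up 2 mm. The point is 21 mm in front of the face, 73.5 mm above the bench when shut. Pressing the lip down (about 7 N) or pulling it outward opens the latch.
- lid (a joint): Angle (rad) of the clear lid: 0 shut, 1.57 upright, stop at 2.0 (leaning back). A stiff hinge: it stays at any angle; about 2 N at the tab moves it. The lid is 24 mm deep, its top 86 mm above the bench when shut.
- lid_tab (a point): Middle of the lid's finger tab, which sticks out of the lid's front face near its +y end: 24 mm wide along y, 28 mm long, 6 mm thick. Point in the box frame when shut: x -92, y +62, z 75 mm (17 mm before the face; 167 mm before and 13 mm above the hinge axis). It turns with the lid; pinched across its width from above, it pivots between the fingers.
- battery_mid (a point): Centre of the flat battery pack: a dark plain block with a band round it, 80 (its x) by 50 (y) by 20 mm high, 160 g. In the cradle its x lies along the box's x (either way round), its underside on the inner floor.
- carrier_mid (a point): Centre of the white carrier: rectangular tray, outside 91 (x) by 61 (y) by 15 mm high, same above and below: a 3 mm plate half-way up inside a 2.5 mm rim that stands 6 mm above and below it; 86 by 56 mm inside the rim. The lower rim drops over the battery until the plate lies on it; the upper side takes the board. Grip outside, across y. 45 g.
- board_mid (a point): Centre of the green board, 80 (x) by 50 (y) by 16 mm high, 70 g: 4 mm feet, 2 mm board, 10 mm high terminal blocks (70 by 8 mm) flush with both long edges. Point 8 mm above the feet's ends. In the middle a 22 mm square black chip, top 10 mm above the feet's ends. It stands on the carrier's plate within the 6 mm rim: grip across y by the blocks, above the rim.
- heat_sink_mid (a point): Centre of the finned aluminium heat sink, 26 by 26 by 24 mm high, 35 g, fins up. It stands on the chip, sides parallel to the board's (any quarter turn), between the board's terminal blocks (34 mm apart), which reach 6 mm above its underside: grip it higher than that.
Things that resemble listed ones, but are neither listed nor needed, are in the scene too. Of the things like the part that bears carrier_mid, leave any that is pink; of the rest the smaller one is meant.

How it is judged (in metres and radians):
On the way, in this order (a step that is already met when the one before it is completed fails the run):
1. the latch is flipped open while the lid is still shut (value of joint latch above 1.2 rad and value of joint lid below 0.15 rad), for 0.1 s.
2. the lid stands open by itself, let go (value of joint lid above 1.4 rad and contact force between the fingers and lid below 0.3 N), for 0.2 s.
3. the battery lies in the cradle, let go (horizontal distance between battery_mid and control_box below 0.007 m and z of battery_mid in the frame of control_box between 0.011 and 0.017 m and angle between the x axis of battery_mid and the x axis of control_box, either way round below 0.15 rad and angle between battery_mid's own z axis and vertical below 0.08 rad and contact force between the fingers and battery below 0.3 N), for 0.2 s.
4. the carrier is nested on the battery, let go (horizontal distance between battery_mid and control_box below 0.007 m and z of battery_mid in the frame of control_box between 0.011 and 0.017 m and angle between the x axis of battery_mid and the x axis of control_box, either way round below 0.15 rad and angle between each of battery_mid, carrier_mid's own z axis and vertical below 0.08 rad and horizontal distance between carrier_mid and battery_mid below 0.007 m and z of carrier_mid in the frame of battery_mid between 0.0085 and 0.0145 m and angle between the x axis of carrier_mid and the x axis of battery_mid, either way round below 0.15 rad and contact force between the fingers and carrier below 0.3 N), for 0.2 s.
5. the board lies in the carrier, let go (horizontal distance between battery_mid and control_box below 0.007 m and z of battery_mid in the frame of control_box between 0.011 and 0.017 m and angle between the x axis of battery_mid and the x axis of control_box, either way round below 0.15 rad and angle between each of battery_mid, carrier_mid, board_mid's own z axis and vertical below 0.08 rad and horizontal distance between carrier_mid and battery_mid below 0.007 m and z of carrier_mid in the frame of battery_mid between 0.0085 and 0.0145 m and angle between the x axis of carrier_mid and the x axis of battery_mid, either way round below 0.15 rad and horizontal distance between board_mid and carrier_mid below 0.007 m and z of board_mid in the frame of carrier_mid between 0.0065 and 0.0125 m and angle between the x axis of board_mid and the x axis of carrier_mid, either way round below 0.15 rad and contact force between the fingers and board below 0.3 N), for 0.2 s.
6. the heat sink stands on the chip, let go (horizontal distance between battery_mid and control_box below 0.007 m and z of battery_mid in the frame of control_box between 0.011 and 0.017 m and angle between the x axis of battery_mid and the x axis of control_box, either way round below 0.15 rad and angle between each of battery_mid, carrier_mid, board_mid, heat_sink_mid's own z axis and vertical below 0.08 rad and horizontal distance between carrier_mid and battery_mid below 0.007 m and z of carrier_mid in the frame of battery_mid between 0.0085 and 0.0145 m and angle between the x axis of carrier_mid and the x axis of battery_mid, either way round below 0.15 rad and horizontal distance between board_mid and carrier_mid below 0.007 m and z of board_mid in the frame of carrier_mid between 0.0065 and 0.0125 m and angle between the x axis of board_mid and the x axis of carrier_mid, either way round below 0.15 rad and horizontal distance between heat_sink_mid and board_mid below 0.007 m and z of heat_sink_mid in the frame of board_mid between 0.011 and 0.017 m and (angle between the x axis of heat_sink_mid and the x axis of board_mid, either way round below 0.26 rad or angle between the y axis of heat_sink_mid and the x axis of board_mid, either way round below 0.26 rad) and contact force between the fingers and heat_sink below 0.3 N), for 0.2 s.
At the end, for the whole second after the job is handed in: Latch past 1.2 and lid past 1.4 rad; battery in cradle, carrier on it, board in carrier, heat sink on chip: each centred within 7 mm and within 3 mm of its seated height on the part below, lined up within 0.15 rad (heat sink 0.26, any quarter turn), level within 0.08 rad, let go, at rest (all of step 6 and value of joint latch above 1.2 rad and value of joint lid above 1.4 rad and contact force between the fingers and battery below 0.3 N and linear speed of each of battery, carrier, board, heat_sink below 0.02 m/s and angular speed of each of battery, carrier, board, heat_sink below 0.2 rad/s and contact force between the fingers and carrier below 0.3 N and contact force between the fingers and board below 0.3 N); the robot touches nothing.
It also fails if it takes over 136 s, if anything falls off the work surface, if the arm or the gripper's body presses on something with over 40 N, if the wrist force passes 120 N, or if a joint passes its speed limit or range.

## Robot

A 6-joint arm with a two-finger parallel gripper is mounted at the origin on the work surface. World frame = base frame: x ahead of the robot, y to its left, z up, the work surface at z = 0. Lengths are in m, angles in degrees, forces in N, time in s.
With the tool pointing down it reaches from about 0.25 to 0.725 m from the base axis. Payload 9.7 kg.
Tool frame: the origin (TCP) lies between the finger pads; the fingertips stand 11 mm ahead of it and the grasp point (between the pads) lies 8 mm behind it; z points along the fingers, y is the line along which they close (so a half turn about z gives the same grasp; the last joint's range is limited). The gripper opens to 85 mm and grips with 20 to 120 N. Pads are 22 mm wide; open, the fingers measure 114 mm over their backs; the gripper's body (76 mm by 85 mm) begins 54 mm behind the grasp point. The pads swing forward as they close: fully open they stand 13 mm farther back than shut.
Start: joints at [66.062, 4.979, 10.078, 95.1, 0, 90], TCP at [0.223, 0.503, 0.242] pointing down, gripper open.
Joint ranges: [-179.16, 179.16], [-48.56, 103.87], [-65.8, 70.77], [-126.05, 130.52], [-82.76, 87.17], [-180, 180]. Speed limits (degrees/s): [127.2, 127.2, 147.25, 180, 180, 180].

## Interface

Orientations are given as [roll, pitch, yaw] about the fixed x, y, z axes, in that order (R = Rz(yaw) Ry(pitch) Rx(roll)).
In Python, from workcell import monitor, cams, ticket gives the robot as it stands.
- The arm moves only by the tool carry_out, never from a script. Its argument "plan" is a list of rows, each an object with "travel": the shift along the world's x, y, z as a fraction of full scale, a list of three; "angular": the turn, a rotation vector about the world's x, y, z as a fraction of full scale, a list of three; "grip": the gripper's target within -1 to 1 (fully open at 1, half-way at 0, shut at -1). In form: [{"travel": [x, y, z], "angular": [ax, ay, az], "grip": grip}, ...]. A call has 1 to 8 rows; each row is the pose to reach, as a shift and turn from the pose commanded when the call began; what a row does not reach only later rows make up. Full scale, the value 1, is 300 mm for a shift and 0.5 rad for a turn. A row lasts 1/12 s, in which the tool goes at most 41.7 mm and 7.16 degrees, less where a joint would pass 70% of its speed; a pose out of reach is approached as far as the arm can. A call with a number of a shift or a turn outside -1 to 1 is refused whole. A call with a gripper value outside its range is refused whole. The fingers move at their own pace and stop on an object; "grip_force" is the grip in N (left out, the last holds). Time passes only in rows, so rows that repeat a pose let the fingers close. It gives the time, the measured TCP pose, the force, the opening and the grip force at its end, in the units of the state.
- monitor.get_obs(): the state, without advancing time (a new reading comes with each control period).
- cams.camera(name): name is "side" or "top"; returns a dict with "frame" (480x640x3 uint8, red, green, blue), "mtx" (3x3 intrinsics, pixels), "dist" ([k1, k2, p1, p2, k3] as OpenCV has them; the pictures are not rectified), "view" (4x4, takes a point from world to camera coordinates). Camera axes: x right, y up, looking along -z (the intrinsics and any distortion apply to the point x, -y, -z); pixel columns grow to the right and rows downward; lengths in m; the calibration is good to about 2 mm. A picture is of the moment at which its call begins. There is no depth.
- ticket.job_done(): hands the job in; it is judged then, once.
The state is a dict: "time": time; "q": joint angles; "qd": joint speeds; "joint_efforts": joint torques, N m; "ee_pos": TCP position; "tcp_rot": TCP orientation; "wrist_force": force on the tool from outside, world axes, zero at the start; "torque": the same for the moment, N m; "opening": finger opening in m; "grasp_force": force on a finger pad.
Only numpy, scipy, OpenCV 4.12 (cv2) and the standard library are available. Lean on these libraries where they do the work, as an engineer would, in place of code of your own. Each camera call takes 0.05 s, during which the arm holds its last target. There are 200 camera calls.

## Working session

There is one attempt and no reset: what is moved stays moved. The work goes in short steps, Python scripts to look and compute and a tool call to move; the robot and the scene stay as the last step left them, time stands still between calls to the robot, and variables do not carry over. Pictures are saved under pics/ and viewed, at most 14 in all, crops included, and the job is handed in when it is done.

Besides the shell and the picture viewer there is one more tool, called as name(argument=value, ...) on one line, values as JSON. carry_out: Moves the arm, as the interface text tells. Its arguments: {"type":"object","properties":{"plan":{"type":"array","items":{"type":"object","properties":{"travel":{"type":"array","items":{"type":"number"}},"angular":{"type":"array","items":{"type":"number"}},"grip":{"type":"number"}}}},"grip_force":{"type":"number"}},"required":["plan"]}

```bash
mkdir -p pics; ls
python3 - <<'E'
from workcell import monitor, cams
import cv2
print(monitor.get_obs())
for n in("top","side"):
    c=cams.camera(n); cv2.imwrite(f"pics/{n}0.png",c["frame"][:,:,::-1]); print(c["mtx"],c["dist"],c["view"])
E
```

```text
pics
{'time': 0.0, 'q': array([6.60615635e+01, 5.01032890e+00, 1.00333154e+01, 9.50993662e+01,
       1.79945139e-03, 8.99990980e+01]), 'qd': array([-0.00209828, -0.0088449 ,  0.00222573,  0.12869164, -0.01478725,
       -0.05674677]), 'joint_efforts': array([ 4.30839577e-05, -5.20386028e+01,  4.64803648e+01,  1.65261637e-02,
       -5.36830646e-05,  1.87773270e-05]), 'ee_pos': array([0.22306754, 0.50249142, 0.24158026]), 'tcp_rot': array([-1.79923620e+02, -1.80065227e-03,  1.56062463e+02]), 'wrist_force': array([ 0.24564837, -0.20856218,  0.48950108]), 'torque': array([-0.00230916,  0.06953257,  0.01171509]), 'grasp_force': 0.0, 'opening': 0.08538426239577115}
[[530.13925328   0.         315.28762786]
 [  0.         530.13925328 241.55584195]
 [  0.           0.           1.        ]] [-0.11942703  0.          0.          0.          0.        ] [[-2.46113515e-02 -9.99697081e-01  1.65938904e-04 -8.50647358e-03]
 [ 9.98456887e-01 -2.45725531e-02  4.97999459e-02 -4.97417979e-01]
 [-4.97807830e-02  1.39132681e-03  9.98759199e-01 -1.24962035e+00]
 [ 0.00000000e+00  0.00000000e+00  0.00000000e+00  1.00000000e+00]]
[[523.03463289   0.         313.32395548]
 [  0.         523.03463289 241.57420514]
 [  0.           0.           1.        ]] [-0.10884467  0.          0.          0.          0.        ] [[ 0.84936291 -0.52778499  0.00506409 -0.45522237]
 [ 0.27993142  0.45858534  0.84340849 -0.20480547]
 [-0.44746066 -0.7149423   0.53724898 -0.87321115]
 [ 0.          0.          0.          1.        ]]
```

View pics/top0.png

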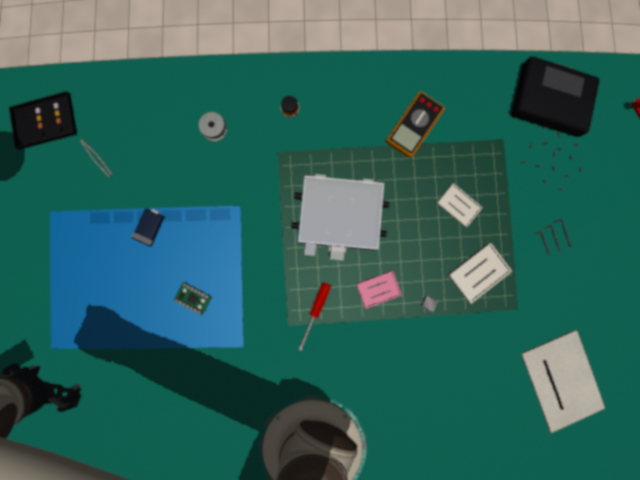

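View pics/side0.png

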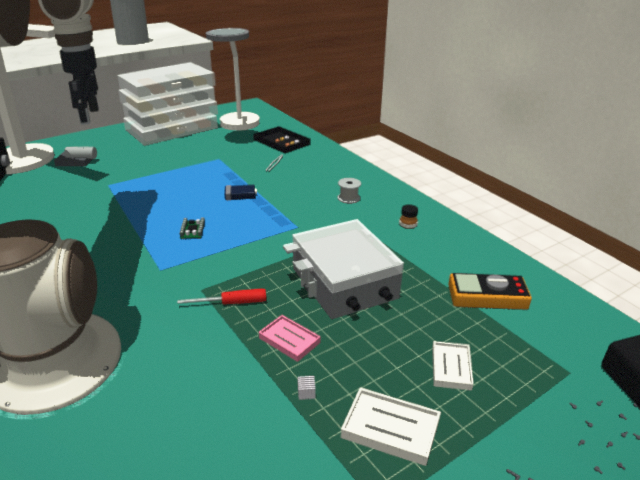

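```bash
cat > h.py <<'E'
import numpy as np, cv2
from workcell import monitor, cams
def rays(c,px):
    p=cv2.undistortPoints(np.array(px,float).reshape(-1,1,2),c["mtx"],np.array(c["dist"])).reshape(-1,2)
    R=c["view"][:3,:3];t=c["view"][:3,3]
    return -R.T@t,np.c_[p[:,0],-p[:,1],-np.ones(len(p))]@R
def onplane(c,px,z):
    o,d=rays(c,px); return o+d*((z-o[2])/d[:,2])[:,None]
def proj(c,P):
    P=np.atleast_2d(P)@c["view"][:3,:3].T+c["view"][:3,3]
    P=P*[1,-1,-1]
    return cv2.projectPoints(P,np.zeros(3),np.zeros(3),c["mtx"],np.array(c["dist"]))[0].reshape(-1,2)
def tri(ca,pa,cb,pb):
    A=np.zeros((3,3));b=np.zeros(3)
    for c,p in((ca,pa),(cb,pb)):
        o,d=rays(c,[p]);d=d[0]/np.linalg.norm(d[0]);M=np.eye(3)-np.outer(d,d);A+=M;b+=M@o
    return np.linalg.solve(A,b)
def crop(c,x0,y0,x1,y1,w,h):
    return cv2.resize(np.ascontiguousarray(c["frame"][y0:y1,x0:x1,::-1]),(w,h),interpolation=cv2.INTER_CUBIC)
def rect(c,mask,seed,z):
    """component of mask nearest seed -> centre(m), sides, angle(deg) of the long side, on plane z"""
    cs,_=cv2.findContours(mask.astype(np.uint8),cv2.RETR_EXTERNAL,cv2.CHAIN_APPROX_NONE)
    cs=[k for k in cs if cv2.contourArea(k)>25]
    k=max(cs,key=lambda k:cv2.pointPolygonTest(k,seed,True))
    P=onplane(c,k.reshape(-1,2),z)[:,:2]
    (cx,cy),(w,h),a=cv2.minAreaRect((P*1000).astype(np.float32))
    if w<h:w,h,a=h,w,a+90
    return np.round([cx,cy,w,h,(a+90)%180-90],1)
E
python3 - <<'E'
from h import *
c=cams.camera("top");s=cams.camera("side")
m=np.zeros((600,800,3),np.uint8)
m[:300,:400]=crop(c,285,165,405,255+0,400,300)
m[:300,400:]=crop(c,350,180,520,308,400,300)
m[300:,:400]=crop(c,125,200,253,296,400,300)
m[300:,400:]=crop(s,240,210,480,390,400,300)
cv2.imwrite("pics/m1.png",m); print(-c["view"][:3,:3].T@c["view"][:3,3])
hsv=cv2.cvtColor(c["frame"],cv2.COLOR_RGB2HSV)
for n,p in dict(lid=(340,215),lat=(338,254),tab=(310,250),wht=(460,205),wht2=(481,273),sink=(430,303),batt=(148,222),board=(193,298),mat=(400,270),pink=(379,290),blue=(220,260)).items(): print(n,hsv[p[1],p[0]])
H,S,V=[hsv[:,:,i].astype(int) for i in range(3)]
w=(S<60)&(V>120)
for n,p,z in(("lid",(340,215),.086),("wht",(460,205),.0075),("wht2",(481,273),.0075),("sink",(430,303),.012)): 
    print(n,rect(c,w,p,z))
w=cv2.morphologyEx(w.astype(np.uint8),cv2.MORPH_OPEN,np.ones((31,31)))
print("lidopen",rect(c,w,(340,215),.086))
b=~((H>100)&(H<115)&(S>150)&(V>120)); b[:,243:]=0
print("batt",rect(c,b,(148,222),.01)); print("board",rect(c,b,(193,298),.008))
E
```

```text
[ 0.43423397 -0.0189881   1.27284262]
lid [111  11 167]
lat [ 42   8 162]
tab [113  12 168]
wht [ 19  30 204]
wht2 [ 20  30 206]
sink [169  15 138]
batt [111 123  54]
board [150  18  42]
mat [ 73  77 103]
pink [171 102 209]
blue [102 187 177]
lid [545.3 -78.8 189.5 183.5  -6.6]
wht [ 577.7 -372.5   94.2   64.    48.4]
wht2 [ 412.2 -417.9  130.8   88.3  -54.3]
sink [ 342.5 -288.2   26.2   19.3   -1.7]
lidopen [558.7 -80.1 180.4 153.9  88.1]
batt [5.4090e+02 4.6940e+02 1.2431e+03 6.5130e+02 5.0000e-01]
board [368.5 278.2  82.4  54.3  61.5]
```

View pics/m1.png

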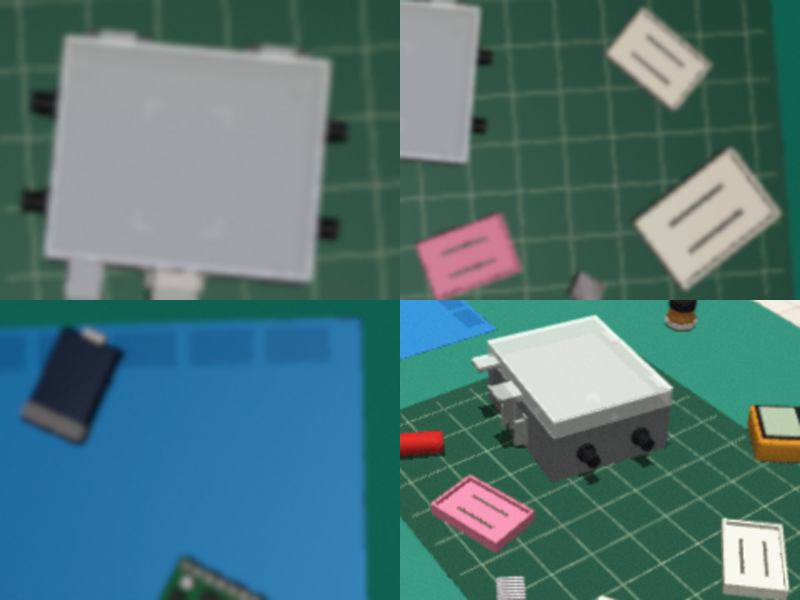

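The carrier candidates are pink at (379,290), small white at (460,205) and large white at (481,273). Pink is excluded. Of the other two, the small white one measures about 91x61 (94x64 with blur) against 131x88, so (460,205) is the one meant, and the crop confirms this. The box yaw is about -1.9°, with its tab at (310,250) and lip at (338,254).

carry_out(plan=[{"travel": [0.4,-0.96,0],"angular": [0,0,0.77],"grip": -1},{"travel": [0.4,-0.96,0],"angular": [0,0,0.77],"grip": -1},{"travel": [0.4,-0.96,0],"angular": [0,0,0.77],"grip": -1},{"travel": [0.4,-0.96,0],"angular": [0,0,0.77],"grip": -1},{"travel": [0.4,-0.96,0],"angular": [0,0,0.77],"grip": -1},{"travel": [0.4,-0.96,0],"angular": [0,0,0.77],"grip": -1},{"travel": [0.4,-0.96,0],"angular": [0,0,0.77],"grip": -1},{"travel": [0.4,-0.96,0],"angular": [0,0,0.77],"grip": -1}])

```text
time: 0.87
ee_pos: [0.3437, 0.2117, 0.2425]
tcp_rot: [-180.0, 0.0, 178.0]
wrist_force: [-0.4, 0.9, 1.3]
opening: 0.0001
grasp_force: 0.0
```

Run:
```python
from h import *
c=cams.camera("top");s=cams.camera("side")
hsv=cv2.cvtColor(c["frame"],cv2.COLOR_RGB2HSV)
H,S,V=[hsv[:,:,i].astype(int) for i in range(3)]
b=((V<95)|(S<110)).astype(np.uint8); k=np.zeros_like(b);k[203:250,128:170]=1;b&=k
cs,_=cv2.findContours(b,cv2.RETR_EXTERNAL,cv2.CHAIN_APPROX_NONE)
print([ (cv2.contourArea(x),cv2.boundingRect(x)) for x in cs])
print("batt",rect(c,b,(148,227),.01))
print("lip",onplane(c,[(338,254)],.0735),"tab",onplane(c,[(310,250)],.075))
o=monitor.get_obs();print(o["q"].round(1),o["ee_pos"].round(4),o["tcp_rot"].round(2))
B=np.array([559.5,-80]);y=np.radians(-1.9)
def bp(x,yy,z):return np.r_[(B+[x*np.cos(y)-yy*np.sin(y),x*np.sin(y)+yy*np.cos(y)])/1000,z/1000]
for n,p in dict(c1=(-75,90,86),c2=(-75,-90,86),c3=(75,-90,86),c4=(75,90,86),lip=(-96,0,73.5),tab=(-92,62,75)).items(): print(n,proj(c,bp(*p)).round(1),proj(s,bp(*p)).round(1),bp(*p).round(4))
v=crop(s,270,205,430,325,800,600)
for p in((-75,90,86),(-75,-90,86),(75,-90,86),(75,90,86),(-96,0,73.5),(-92,62,75)):
    q=((proj(s,bp(*p))[0]-[270,205]+.5)*5).astype(int);cv2.circle(v,tuple(map(int,q)),4,(0,0,255),1)
cv2.imwrite("pics/s2.png",v)
```

```text
[(674.0, (132, 207, 33, 39))]
batt [545.9 382.9  85.1  55.7 -25. ]
lip [[ 0.46455842 -0.07135057  0.0735    ]] tab [[ 0.47512498 -0.00823683  0.075     ]]
[ 31.7 -14.8  -8.3  96.5  -0.   33.8] [0.3441 0.2119 0.2425] [-1.7999e+02  5.0000e-02  1.7787e+02]
c1 [[300.6 244.5]] [[289.9 236.7]] [0.4875 0.0124 0.086 ]
c2 [[380.8 245.2]] [[337.5 283.6]] [ 0.4816 -0.1675  0.086 ]
c3 [[380.8 179. ]] [[404.5 259.8]] [ 0.6315 -0.1724  0.086 ]
c4 [[301.3 178.2]] [[352.  218.4]] [0.6374 0.0075 0.086 ]
lip [[340.4 254.4]] [[302.4 267.2]] [ 0.4636 -0.0768  0.0735]
tab [[313.  252.4]] [[289.  250.2]] [ 0.4696 -0.015   0.075 ]
```

View pics/s2.png

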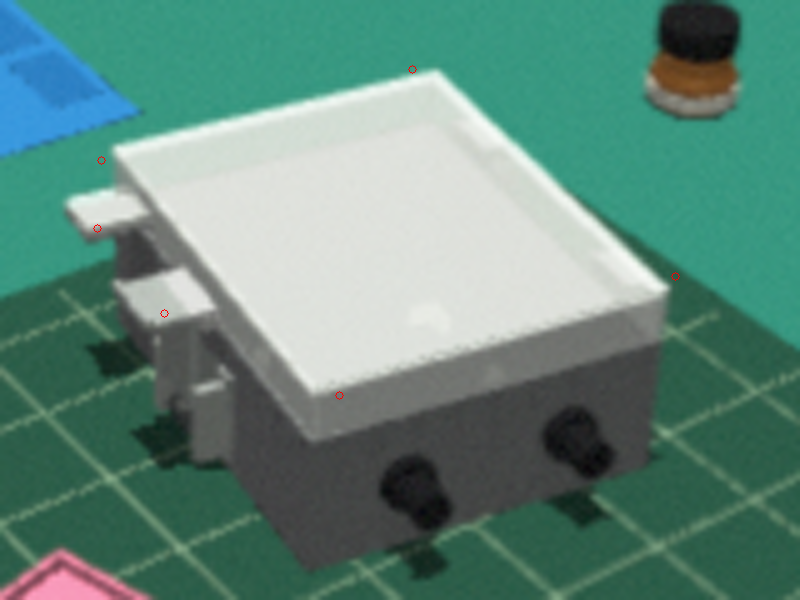

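The crop shows the lid corners at about (117,150), (310,390), (667,290) and (437,73). My centre is right, but the yaw is more like -6°, so I'll recompute from the corners.

Run:
```python
from h import *
c=cams.camera("top");s=cams.camera("side")
S=np.array([(117,150),(310,390),(667,290),(437,73)])/5+[270-.4,205-.4]
T=np.array([(45,257),(313,282),(330,60),(65,36)])/(10/3)+[285-.35,165-.35]
for cam,P in((s,S),(c,T)):
    W=onplane(cam,P,.086)[:,:2];print((W*1000).round(1).tolist(),W.mean(0).round(4))
    for a,b in((1,0),(2,3)):d=W[b]-W[a];print("y dir",np.degrees(np.arctan2(d[1],d[0])).round(2),np.linalg.norm(d).round(4))
    for a,b in((0,3),(1,2)):d=W[b]-W[a];print("x dir",np.degrees(np.arctan2(d[1],d[0])).round(2),np.linalg.norm(d).round(4))
print("lip side",onplane(s,[np.array((158,287))/5+[269.6,204.6]],.0735),"tab",onplane(s,[np.array((105,203))/5+[269.6,204.6]],.078))
```

```text
[[496.8, 16.0], [474.4, -159.5], [623.1, -178.0], [644.6, -0.9]] [ 0.5597 -0.0806]
y dir 82.71 0.177
y dir 83.07 0.1783
x dir -6.54 0.1487
x dir -7.07 0.1498
[[493.9, 17.8], [472.6, -162.1], [623.0, -178.5], [643.5, 0.8]] [ 0.5583 -0.0805]
y dir 83.25 0.1812
y dir 83.45 0.1805
x dir -6.46 0.1506
x dir -6.22 0.1512
lip side [[ 0.47035004 -0.06091945  0.0735    ]] tab [[ 0.47905133 -0.00503128  0.078     ]]
```

carry_out(plan=[{"travel": [0.4,-0.94,-0.35],"angular": [0,0,-0.165],"grip": -1},{"travel": [0.4,-0.94,-0.35],"angular": [0,0,-0.165],"grip": -1},{"travel": [0.4,-0.94,-0.35],"angular": [0,0,-0.165],"grip": -1},{"travel": [0.4,-0.94,-0.35],"angular": [0,0,-0.165],"grip": -1},{"travel": [0.4,-0.94,-0.35],"angular": [0,0,-0.165],"grip": -1},{"travel": [0.4,-0.94,-0.35],"angular": [0,0,-0.165],"grip": -1},{"travel": [0.4,-0.94,-0.35],"angular": [0,0,-0.165],"grip": -1},{"travel": [0.4,-0.94,-0.35],"angular": [0,0,-0.165],"grip": -1}])

```text
time: 1.73
ee_pos: [0.4639, -0.0685, 0.1359]
tcp_rot: [-180.0, -0.0, 173.4]
wrist_force: [-0.7, 0.3, 0.2]
opening: 0.0001
grasp_force: 0.0
```

carry_out(plan=[{"travel": [0,0,0],"angular": [0,0,0],"grip": -1},{"travel": [0,0,0],"angular": [0,0,0],"grip": -1},{"travel": [0,0,0],"angular": [0,0,0],"grip": -1}])

```text
time: 1.98
ee_pos: [0.4632, -0.0662, 0.1372]
tcp_rot: [180.0, -0.0, 173.4]
wrist_force: [-0.6, 0.1, 0.2]
opening: -0.0003
grasp_force: 0.0
```

carry_out(plan=[{"travel": [0.01,-0.007,-0.12],"angular": [0,0,0],"grip": -1},{"travel": [0.01,-0.007,-0.165],"angular": [0,0,0],"grip": -1},{"travel": [0.01,-0.007,-0.185],"angular": [0,0,0],"grip": -1},{"travel": [-0.024,-0.003,-0.2],"angular": [0,0,0],"grip": -1},{"travel": [-0.054,0.001,-0.226],"angular": [0,0,0],"grip": -1},{"travel": [-0.08,0.004,-0.262],"angular": [0,0,0],"grip": -1},{"travel": [-0.097,0.006,-0.317],"angular": [0,0,0],"grip": -1},{"travel": [-0.097,0.006,-0.317],"angular": [0,0,0],"grip": -1}])

```text
time: 2.65
ee_pos: [0.4234, -0.0625, 0.039]
tcp_rot: [180.0, -1.2, 173.5]
wrist_force: [-42.0, 4.2, -0.4]
opening: -0.0002
grasp_force: 20.8
```

carry_out(plan=[{"travel": [0,0,0],"angular": [0,0,0],"grip": -1},{"travel": [0,0,0],"angular": [0,0,0],"grip": -1}])

```text
time: 2.82
ee_pos: [0.4233, -0.0625, 0.0382]
tcp_rot: [180.0, -1.3, 173.5]
wrist_force: [-41.8, 4.0, 0.1]
opening: -0.0005
grasp_force: 21.1
```

Run:
```python
from h import *
s=cams.camera("side")
cv2.imwrite("pics/s3.png",crop(s,230,175,430,325,800,600))
```

```text
(no output)
```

View pics/s3.png

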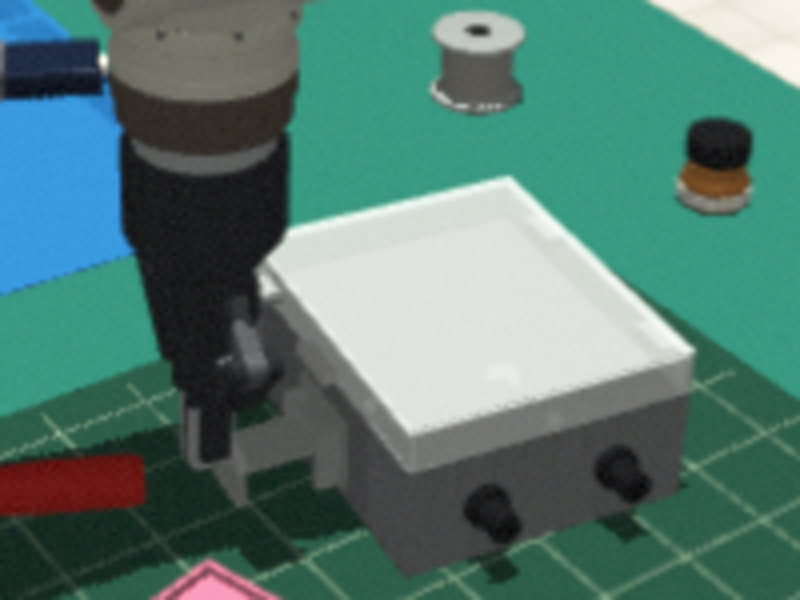

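The latch is open: its arm lies level at about (290,440), the lip at (235,480). The finger now stands outside the lip. Next I back out and go to the tab.

carry_out(plan=[{"travel": [-0.05,0,0],"angular": [0,0,0],"grip": -1},{"travel": [-0.1,0,0],"angular": [0,0,0],"grip": -1},{"travel": [-0.1,0,0.12],"angular": [0,0,0],"grip": 0},{"travel": [-0.1,0,0.25],"angular": [0,0,0],"grip": 0},{"travel": [-0.1,0,0.38],"angular": [0,0,0],"grip": 0},{"travel": [0.0,0.09,0.38],"angular": [0,0,0],"grip": 0},{"travel": [0.128,0.191,0.38],"angular": [0,0,0],"grip": 0},{"travel": [0.128,0.191,0.38],"angular": [0,0,0],"grip": 0}])

```text
time: 3.53
ee_pos: [0.476, -0.0039, 0.1574]
tcp_rot: [179.9, 0.2, 173.6]
wrist_force: [-0.5, -0.4, -1.0]
opening: 0.0429
grasp_force: 0.0
```

carry_out(plan=[{"travel": [0,0,0],"angular": [0,0,0],"grip": 0},{"travel": [0,0,0],"angular": [0,0,0],"grip": 0}])

```text
time: 3.7
ee_pos: [0.472, -0.0068, 0.1564]
tcp_rot: [-180.0, -0.0, 173.6]
wrist_force: [-0.9, -0.1, 0.5]
opening: 0.0426
grasp_force: 0.0
```

Run:
```python
from h import *
s=cams.camera("side");c=cams.camera("top")
cv2.imwrite("pics/s4.png",np.hstack([crop(s,230,175,430,325,400,300),crop(c,280,170,400,260,400,300)]))
```

```text
(no output)
```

View pics/s4.png

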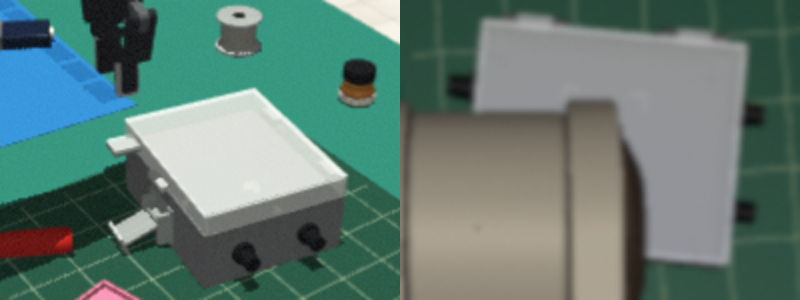

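carry_out(plan=[{"travel": [0,0,-0.13],"angular": [0,0,0],"grip": 0},{"travel": [0,0,-0.23],"angular": [0,0,0],"grip": 0},{"travel": [0,0,-0.263],"angular": [0,0,0],"grip": 0},{"travel": [0,0,-0.263],"angular": [0,0,0],"grip": -1},{"travel": [0,0,-0.263],"angular": [0,0,0],"grip": -1},{"travel": [0,0,-0.263],"angular": [0,0,0],"grip": -1},{"travel": [0,0,-0.263],"angular": [0,0,0],"grip": -1},{"travel": [0,0,-0.263],"angular": [0,0,0],"grip": -1}], grip_force=30)

```text
time: 4.47
ee_pos: [0.4714, -0.0065, 0.0789]
tcp_rot: [179.8, -0.1, 173.5]
wrist_force: [-8.0, 11.9, -0.3]
opening: 0.0231
grasp_force: 33.3
```

Run:
```python
from h import *
C=np.array([.5595,-.0805]);y=np.radians(-6.7);ex=np.array([np.cos(y),np.sin(y)])
def P(t):return np.array([-.170*np.cos(t)+.015*np.sin(t),.170*np.sin(t)+.015*np.cos(t)])
for t in np.arange(.1,1.86,.125):
    d=P(t)-P(0);print(round(t,3),np.round(np.r_[ex*d[0],d[1]]/.3,3))
```

```text
0.1 [ 0.008 -0.001  0.056]
0.225 [ 0.025 -0.003  0.125]
0.35 [ 0.051 -0.006  0.191]
0.475 [ 0.085 -0.01   0.254]
0.6 [ 0.126 -0.015  0.311]
0.725 [ 0.174 -0.02   0.363]
0.85 [ 0.229 -0.027  0.409]
0.975 [ 0.288 -0.034  0.447]
1.1 [ 0.352 -0.041  0.478]
1.225 [ 0.419 -0.049  0.5  ]
1.35 [ 0.488 -0.057  0.514]
1.475 [ 0.558 -0.066  0.519]
1.6 [ 0.629 -0.074  0.515]
1.725 [ 0.698 -0.082  0.502]
1.85 [ 0.766 -0.09   0.481]
```

carry_out(plan=[{"travel": [0.008,0,0.056],"angular": [0,0,0],"grip": -1},{"travel": [0.025,0,0.125],"angular": [0,0,0],"grip": -1},{"travel": [0.051,-0.003,0.191],"angular": [0,0,0],"grip": -1},{"travel": [0.085,-0.007,0.254],"angular": [0,0,0],"grip": -1},{"travel": [0.126,-0.012,0.311],"angular": [0,0,0],"grip": -1},{"travel": [0.174,-0.017,0.363],"angular": [0,0,0],"grip": -1},{"travel": [0.229,-0.023,0.409],"angular": [0,0,0],"grip": -1},{"travel": [0.288,-0.03,0.447],"angular": [0,0,0],"grip": -1}])

```text
time: 5.13
ee_pos: [0.5595, -0.0168, 0.2147]
tcp_rot: [179.9, 0.1, 173.4]
wrist_force: [1.9, 3.8, -5.8]
opening: 0.023
grasp_force: 29.7
```

carry_out(plan=[{"travel": [0.064,-0.007,0.031],"angular": [0,0,0],"grip": -1},{"travel": [0.131,-0.015,0.053],"angular": [0,0,0],"grip": -1},{"travel": [0.2,-0.023,0.067],"angular": [0,0,0],"grip": -1},{"travel": [0.27,-0.032,0.072],"angular": [0,0,0],"grip": -1},{"travel": [0.341,-0.04,0.068],"angular": [0,0,0],"grip": -1},{"travel": [0.41,-0.048,0.055],"angular": [0,0,0],"grip": -1},{"travel": [0.41,-0.048,0.055],"angular": [0,0,0],"grip": -1},{"travel": [0.41,-0.048,0.055],"angular": [0,0,0],"grip": -1}])

```text
time: 5.8
ee_pos: [0.6834, -0.0315, 0.2308]
tcp_rot: [179.9, 0.3, 173.4]
wrist_force: [2.5, 3.5, 4.8]
opening: 0.0228
grasp_force: 30.5
```

carry_out(plan=[{"travel": [0,0,0],"angular": [0,0,0],"grip": 0.2},{"travel": [0,0,0],"angular": [0,0,0],"grip": 0.2},{"travel": [0,0,0],"angular": [0,0,0],"grip": 0.2},{"travel": [0,0,0.1],"angular": [0,0,0],"grip": 0.2},{"travel": [0,0,0.22],"angular": [0,0,0],"grip": 0.5},{"travel": [-0.13,0,0.22],"angular": [0,0,0],"grip": 1},{"travel": [-0.26,0.1,0.22],"angular": [0,0,0],"grip": 1},{"travel": [-0.39,0.2,0.22],"angular": [0,0,0],"grip": 1}])

```text
time: 6.47
ee_pos: [0.5791, 0.0171, 0.294]
tcp_rot: [-180.0, 0.0, 173.3]
wrist_force: [-0.1, 1.6, 0.6]
opening: 0.0853
grasp_force: 0.0
```

carry_out(plan=[{"travel": [-0.13,0.1,0],"angular": [0,0,-0.2],"grip": 1},{"travel": [-0.2,0.22,0],"angular": [0,0,-0.4],"grip": 1},{"travel": [-0.25,0.35,0],"angular": [0,0,-0.642],"grip": 1},{"travel": [-0.25,0.35,0],"angular": [0,0,-0.642],"grip": 1},{"travel": [-0.25,0.35,0],"angular": [0,0,-0.642],"grip": 1}])

```text
time: 6.88
ee_pos: [0.5022, 0.1247, 0.295]
tcp_rot: [179.9, 0.1, 155.1]
wrist_force: [0.7, -0.3, -0.0]
opening: 0.0856
grasp_force: 0.0
```

Run:
```python
from h import *
s=cams.camera("side");c=cams.camera("top")
m=np.zeros((600,800,3),np.uint8)
m[:300,:400]=crop(s,215,175,275,220,400,300);m[:300,400:]=crop(c,120,204,180,249,400,300)
m[300:,:400]=crop(s,230,145,430,295,400,300);m[300:,400:]=crop(c,280,160,400,250,400,300)
cv2.imwrite("pics/m5.png",m);o=monitor.get_obs();print(o["ee_pos"],o["tcp_rot"])
```

```text
[0.50352572 0.1227221  0.29439261] [1.79993142e+02 4.53664351e-02 1.55119072e+02]
```

View pics/m5.png

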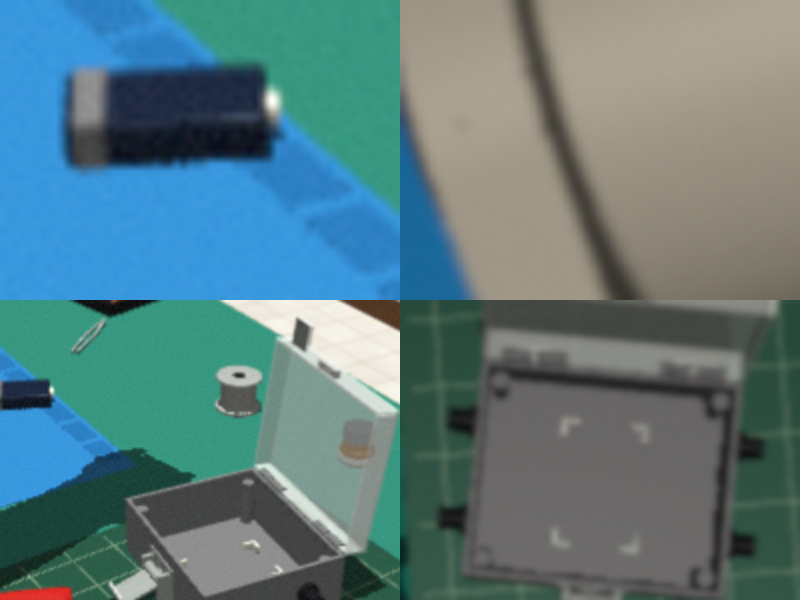

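The lid stands open, with the cradle ribs visible in the top view. The battery has a small white nub on its +x end, which I'll exclude.

Run:
```python
from h import *
s=cams.camera("side");c=cams.camera("top")
T=np.array([(66,27),(122,50),(82,143),(21,117)])/3.125+[125-.35,200-.35]
S=np.array([(70,68),(266,66),(270,124),(70,128)])/(400/60)+[215-.43,175-.43]
for cam,P,z in((c,T,.01),(s,S,.02)):
    W=onplane(cam,P,z)[:,:2]*1000;print("batt",W.round(1).tolist(),W.mean(0).round(1))
    for a,b in((0,1),(1,2),(2,3),(3,0)):d=W[b]-W[a];print(np.degrees(np.arctan2(d[1],d[0])).round(1),np.linalg.norm(d).round(1),end="; ")
    print()
# cradle ribs
g=cv2.cvtColor(c["frame"],cv2.COLOR_RGB2GRAY).astype(int)
sub=g[190:238,320:362];th=sub>np.median(sub)+22
n,l,st,ce=cv2.connectedComponentsWithStats(th.astype(np.uint8))
print([(st[i,4],(ce[i]+[320,190]).round(1).tolist()) for i in range(1,n)])
big=sorted(range(1,n),key=lambda i:-st[i,4])[:4]
pts=np.array([ce[i]+[320,190] for i in big]);W=onplane(c,pts,.009)[:,:2]*1000;print("cradle",W.round(1).tolist(),W.mean(0).round(1))
```

```text
batt [[588.0, 388.1], [568.8, 343.8], [497.6, 376.0], [519.0, 424.3]] [543.4 383. ]
-113.4 48.2; 155.7 78.1; 66.2 52.8; -27.7 78.0; 
batt [[520.6, 424.8], [588.9, 384.8], [567.5, 338.1], [499.3, 376.1]] [544.1 381. ]
-30.4 79.1; -114.6 51.4; 150.9 78.0; 66.4 53.2; 
[(np.int32(15), [329.7, 196.7]), (np.int32(7), [352.4, 199.0]), (np.int32(18), [326.8, 231.4]), (np.int32(13), [348.8, 234.1])]
cradle [[520.7, -48.8], [604.2, -58.1], [513.1, -101.4], [597.3, -112.4]] [558.8 -80.1]
```

carry_out(plan=[{"travel": [0.134,0.865,-0.4],"angular": [0,0,-0.038],"grip": 1},{"travel": [0.134,0.865,-0.4],"angular": [0,0,-0.038],"grip": 1},{"travel": [0.134,0.865,-0.4],"angular": [0,0,-0.038],"grip": 1},{"travel": [0.134,0.865,-0.4],"angular": [0,0,-0.038],"grip": 1},{"travel": [0.134,0.865,-0.4],"angular": [0,0,-0.038],"grip": 1},{"travel": [0.134,0.865,-0.4],"angular": [0,0,-0.038],"grip": 1},{"travel": [0.134,0.865,-0.4],"angular": [0,0,-0.038],"grip": 1},{"travel": [0.134,0.865,-0.4],"angular": [0,0,-0.038],"grip": 1}])

```text
time: 7.75
ee_pos: [0.5439, 0.3856, 0.1672]
tcp_rot: [-179.7, -0.2, 154.1]
wrist_force: [0.6, 0.9, -1.1]
opening: 0.0853
grasp_force: 0.0
```

carry_out(plan=[{"travel": [0,0,0],"angular": [0,0,0],"grip": 1},{"travel": [0,0,0],"angular": [0,0,0],"grip": 1},{"travel": [0,0,0],"angular": [0,0,0],"grip": 1}])

```text
time: 8.0
ee_pos: [0.5449, 0.3809, 0.1749]
tcp_rot: [180.0, 0.0, 153.8]
wrist_force: [-0.7, -1.0, 0.2]
opening: 0.0856
grasp_force: 0.0
```

Run:
```python
from h import *
P=[]
for i in range(6):
    cams.camera("top");o=monitor.get_obs();P.append(o["ee_pos"])
print(np.mean(P,0).round(4),np.std(P,0).round(4),o["tcp_rot"].round(2),o["q"].round(1))
```

```text
[0.5446 0.3813 0.1751] [0.0002 0.0003 0.0002] [1.7995e+02 3.0000e-02 1.5387e+02] [35.  20.3 20.6 90.3 -0.  61.2]
```

carry_out(plan=[{"travel": [-0.003,0.002,-0.13],"angular": [0,0,0],"grip": 1},{"travel": [-0.003,0.002,-0.26],"angular": [0,0,0],"grip": 1},{"travel": [-0.003,0.002,-0.39],"angular": [0,0,0],"grip": 1},{"travel": [-0.003,0.002,-0.48],"angular": [0,0,0],"grip": 1},{"travel": [-0.003,0.002,-0.525],"angular": [0,0,0],"grip": 1},{"travel": [-0.003,0.002,-0.537],"angular": [0,0,0],"grip": 1},{"travel": [-0.003,0.002,-0.537],"angular": [0,0,0],"grip": 1}])

```text
time: 8.88
ee_pos: [0.5432, 0.3828, 0.013]
tcp_rot: [-180.0, -0.0, 153.9]
wrist_force: [0.2, 0.4, 0.6]
opening: 0.0858
grasp_force: 0.0
```

carry_out(plan=[{"travel": [0,0,0],"angular": [0,0,0],"grip": -0.5},{"travel": [0,0,0],"angular": [0,0,0],"grip": -0.5},{"travel": [0,0,0],"angular": [0,0,0],"grip": -0.5},{"travel": [0,0,0],"angular": [0,0,0],"grip": -0.5},{"travel": [0,0,0],"angular": [0,0,0],"grip": -0.5},{"travel": [0,0,0],"angular": [0,0,0],"grip": -0.5},{"travel": [0,0,0],"angular": [0,0,0],"grip": -0.5}], grip_force=40)

```text
time: 9.47
ee_pos: [0.5441, 0.3836, 0.0151]
tcp_rot: [179.8, 0.1, 153.9]
wrist_force: [-0.4, 0.8, 6.0]
opening: 0.0492
grasp_force: 42.2
```

carry_out(plan=[{"travel": [0,0,0.1],"angular": [0,0,0],"grip": -0.5},{"travel": [0,0,0.2],"angular": [0,0,0],"grip": -0.5},{"travel": [0,0,0.32],"angular": [0,0,0],"grip": -0.5},{"travel": [0,0,0.44],"angular": [0,0,0],"grip": -0.5},{"travel": [0,0,0.5],"angular": [0,0,0],"grip": -0.5},{"travel": [0,0,0.5],"angular": [0,0,0],"grip": -0.5},{"travel": [0,0,0.5],"angular": [0,0,0],"grip": -0.5}])

```text
time: 10.05
ee_pos: [0.5437, 0.3833, 0.1644]
tcp_rot: [179.9, 0.1, 153.9]
wrist_force: [-0.2, 0.1, -2.8]
opening: 0.0488
grasp_force: 42.6
```

carry_out(plan=[{"travel": [0,-0.12,0],"angular": [0,0,0.2],"grip": -0.5},{"travel": [0,-0.24,0],"angular": [0,0,0.4],"grip": -0.5},{"travel": [0,-0.36,0],"angular": [0,0,0.6],"grip": -0.5},{"travel": [0,-0.48,0],"angular": [0,0,0.674],"grip": -0.5},{"travel": [0,-0.6,0],"angular": [0,0,0.674],"grip": -0.5},{"travel": [0,-0.72,0],"angular": [0,0,0.674],"grip": -0.5},{"travel": [0,-0.8,0],"angular": [0,0,0.674],"grip": -0.5},{"travel": [0,-0.8,0],"angular": [0,0,0.674],"grip": -0.5}])

```text
time: 10.72
ee_pos: [0.5423, 0.1387, 0.1612]
tcp_rot: [-179.9, -0.1, 173.0]
wrist_force: [0.5, 0.5, -1.2]
opening: 0.0488
grasp_force: 42.7
```

carry_out(plan=[{"travel": [0.02,-0.12,0],"angular": [0,0,0],"grip": -0.5},{"travel": [0.03,-0.24,0],"angular": [0,0,0],"grip": -0.5},{"travel": [0.04,-0.36,0],"angular": [0,0,0],"grip": -0.5},{"travel": [0.05,-0.48,0],"angular": [0,0,0],"grip": -0.5},{"travel": [0.051,-0.6,0],"angular": [0,0,0],"grip": -0.5},{"travel": [0.051,-0.7,0],"angular": [0,0,0],"grip": -0.5},{"travel": [0.051,-0.744,0],"angular": [0,0,0],"grip": -0.5},{"travel": [0.051,-0.744,0],"angular": [0,0,0],"grip": -0.5}])

```text
time: 11.38
ee_pos: [0.5579, -0.0825, 0.1612]
tcp_rot: [-180.0, -0.1, 173.0]
wrist_force: [0.2, 0.5, -2.6]
opening: 0.0487
grasp_force: 42.7
```

```bash
cat > st.py <<'E'
from h import *
P=[];A=[]
for i in range(6):
    s=cams.camera("side");o=monitor.get_obs();P.append(o["ee_pos"]);A.append(o["wrist_force"])
print(np.mean(P[2:],0).round(4),o["tcp_rot"].round(2),np.mean(A,0).round(1),o["opening"].round(4))
E
python3 - <<'E'
from st import *
v=crop(s,250,150,410,270,800,600)
cv2.imwrite("pics/s6.png",v)
E
```

```text
Traceback (most recent call last):
  File "st.py", line 5, in <module>
    print(np.mean(P[2:],0).round(4),o["tcp_rot"].round(2),np.mean(A,0).round(1),o["opening"].round(4))
                                                                                ^^^^^^^^^^^^^^^^^^
AttributeError: 'float' object has no attribute 'round'
```

```bash
sed -i 's/o\["opening"\].round(4)/round(o["opening"],4)/' st.py
python3 - <<'E'
from st import *
v=crop(s,250,150,410,270,800,600)
cv2.imwrite("pics/s6.png",v)
E
```

```text
[ 0.5585 -0.0797  0.1628] [1.8000e+02 1.0000e-02 1.7325e+02] [ 0.5 -0.  -2. ] 0.0493
```

View pics/s6.png

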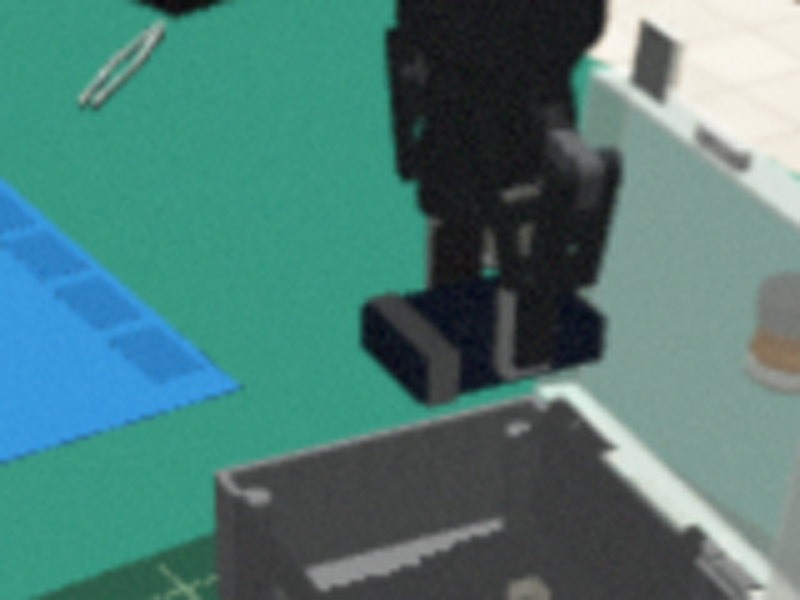

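The battery is held level, with its near bottom corners at about (430,403) and (602,360) in the crop. I'll check its offset in the grip.

Run:
```python
from h import *
s=cams.camera("side")
y=np.radians(-6.8);ex=np.array([np.cos(y),np.sin(y)]);ey=np.array([-ex[1],ex[0]]);T=np.array([.5585,-.0797])
px=np.array([(430,403),(602,360),(362,340)])/5+[250-.4,150-.4]
print(proj(s,[np.r_[T+a*ex+b*ey,.148] for a,b in((-.04,-.025),(.04,-.025),(-.04,.025))]).round(1),px)
for p in onplane(s,px,.148)[:,:2]:print(((p-T)@ex*1000).round(1),((p-T)@ey*1000).round(1))
```

```text
[[333.2 231.3]
 [371.2 222.1]
 [321.3 218.9]] [[335.6 230.2]
 [370.  221.6]
 [322.  217.6]]
-34.3 -23.2
39.0 -22.3
-36.7 28.7
```

carry_out(plan=[{"travel": [-0.001,-0.002,-0.1],"angular": [0,0,0],"grip": -0.5},{"travel": [-0.001,-0.002,-0.2],"angular": [0,0,0],"grip": -0.5},{"travel": [-0.001,-0.002,-0.3],"angular": [0,0,0],"grip": -0.5},{"travel": [-0.001,-0.002,-0.38],"angular": [0,0,0],"grip": -0.5},{"travel": [-0.001,-0.002,-0.42],"angular": [0,0,0],"grip": -0.5},{"travel": [-0.001,-0.002,-0.44],"angular": [0,0,0],"grip": -0.5},{"travel": [-0.001,-0.002,-0.455],"angular": [0,0,0],"grip": -0.5},{"travel": [-0.001,-0.002,-0.455],"angular": [0,0,0],"grip": -0.5}])

```text
time: 12.7
ee_pos: [0.5585, -0.081, 0.0267]
tcp_rot: [-180.0, 0.0, 173.2]
wrist_force: [-0.1, 0.6, -1.8]
opening: 0.049
grasp_force: 42.8
```

carry_out(plan=[{"travel": [0,0,-0.01],"angular": [0,0,0],"grip": -0.5},{"travel": [0,0,-0.02],"angular": [0,0,0],"grip": -0.5},{"travel": [0,0,-0.024],"angular": [0,0,0],"grip": -0.5},{"travel": [0,0,-0.024],"angular": [0,0,0],"grip": -0.5},{"travel": [0,0,-0.024],"angular": [0,0,0],"grip": -0.5}])

```text
time: 13.12
ee_pos: [0.5583, -0.0809, 0.0194]
tcp_rot: [-180.0, 0.0, 173.2]
wrist_force: [0.3, 0.4, -2.0]
opening: 0.0489
grasp_force: 42.8
```

carry_out(plan=[{"travel": [0,0,0],"angular": [0,0,0],"grip": 0.5},{"travel": [0,0,0],"angular": [0,0,0],"grip": 0.8},{"travel": [0,0,0],"angular": [0,0,0],"grip": 0.8},{"travel": [0,0,0],"angular": [0,0,0],"grip": 0.8},{"travel": [0,0,0.12],"angular": [0,0,0],"grip": 0.8},{"travel": [0,0,0.25],"angular": [0,0,0],"grip": 0.8},{"travel": [0,0,0.38],"angular": [0,0,0],"grip": 0.8},{"travel": [0,0,0.5],"angular": [0,0,0],"grip": 0.8}])

```text
time: 13.78
ee_pos: [0.558, -0.0809, 0.1714]
tcp_rot: [180.0, 0.0, 173.2]
wrist_force: [1.4, -1.2, 0.1]
opening: 0.0769
grasp_force: 0.0
```

carry_out(plan=[{"travel": [0.01,-0.12,0.0],"angular": [0,0,0.24],"grip": 1},{"travel": [0.03,-0.25,0.0],"angular": [0,0,0.48],"grip": 1},{"travel": [0.04,-0.38,0.0],"angular": [0,0,0.72],"grip": 1},{"travel": [0.05,-0.5,0.0],"angular": [0,0,0.96],"grip": 1},{"travel": [0.063,-0.6,0.0],"angular": [0,0,0.96],"grip": 1},{"travel": [0.063,-0.6,0.0],"angular": [0,0,0.96],"grip": 1},{"travel": [0.063,-0.6,0],"angular": [0,0,0.96],"grip": 1}])

```text
time: 14.37
ee_pos: [0.5768, -0.2625, 0.1685]
tcp_rot: [180.0, -0.0, -159.4]
wrist_force: [-0.0, 1.1, 0.2]
opening: 0.0854
grasp_force: 0.0
```

Run:
```python
from st import *
c=cams.camera("top")
cv2.imwrite("pics/m7.png",np.hstack([crop(c,280,170,400,260,400,300),crop(c,280+120,160,520,250,400,300)]))
```

```text
[ 0.5771 -0.2599  0.1693] [-1.7999e+02  2.0000e-02 -1.5920e+02] [0.  0.5 0.2] 0.0853
```

View pics/m7.png

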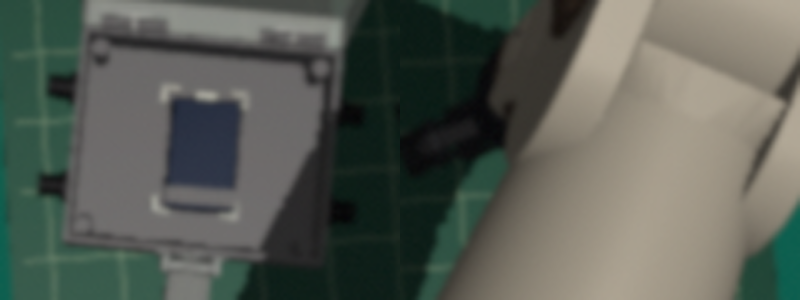

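The battery sits in the cradle, centred at about (204,152) in the left crop. I'll check the carrier position from the side view.

Run:
```python
from h import *
s=cams.camera("side");s["frame"]=cv2.imread("pics/side0.png")[:,:,::-1]
c=cams.camera("top");c["frame"]=cv2.imread("pics/top0.png")[:,:,::-1]
for cam,p in((s,(440,350)),(c,(460,200))):
    hsv=cv2.cvtColor(np.ascontiguousarray(cam["frame"]),cv2.COLOR_RGB2HSV).astype(int);w=((hsv[:,:,1]<70)&(hsv[:,:,2]>120)).astype(np.uint8)
    w=cv2.morphologyEx(w,cv2.MORPH_OPEN,np.ones((3,3)));w=cv2.morphologyEx(w,cv2.MORPH_CLOSE,np.ones((5,5)))
    print(rect(cam,w,p,.0075),rect(cam,w,p,.015))
```

```text
[ 580.8 -369.7  109.8   65.    47.7] [ 574.6 -374.4  108.6   64.2   47.7]
[ 577.7 -372.5   94.1   64.    48.4] [ 576.8 -370.4   93.5   63.6   48.4]
```

carry_out(plan=[{"travel": [0.003,-0.12,0],"angular": [0,0,0.24],"grip": 1},{"travel": [0.003,-0.25,0],"angular": [0,0,0.48],"grip": 1},{"travel": [0.003,-0.374,0],"angular": [0,0,0.72],"grip": 1},{"travel": [0.003,-0.374,-0.1],"angular": [0,0,0.95],"grip": 1},{"travel": [0.003,-0.374,-0.22],"angular": [0,0,0.95],"grip": 1},{"travel": [0.003,-0.374,-0.35],"angular": [0,0,0.95],"grip": 1},{"travel": [0.003,-0.374,-0.35],"angular": [0,0,0.95],"grip": 1}])

```text
time: 15.4
ee_pos: [0.5744, -0.3709, 0.0551]
tcp_rot: [179.3, -0.1, -132.1]
wrist_force: [-1.7, 0.4, -1.9]
opening: 0.0855
grasp_force: 0.0
```

```bash
python3 -c "
from st import *
print(o['q'].round(1))"
```

```text
[ 0.5791 -0.3735  0.0673] [-1.7973e+02  4.0000e-02 -1.3204e+02] [0.4 0.4 0.6] 0.0856
[-32.8  24.   13.6  79.4  -0.  -80.8]
```

carry_out(plan=[{"travel": [-0.004,0.005,-0.08],"angular": [0,0,0],"grip": 1},{"travel": [-0.004,0.005,-0.14],"angular": [0,0,0],"grip": 1},{"travel": [-0.004,0.005,-0.176],"angular": [0,0,0],"grip": 1},{"travel": [-0.004,0.005,-0.176],"angular": [0,0,0],"grip": 1},{"travel": [-0.004,0.005,-0.176],"angular": [0,0,0],"grip": 0},{"travel": [-0.004,0.005,-0.176],"angular": [0,0,0],"grip": 0},{"travel": [-0.004,0.005,-0.176],"angular": [0,0,0],"grip": 0},{"travel": [-0.004,0.005,-0.176],"angular": [0,0,0],"grip": 0}], grip_force=25)

```text
time: 16.37
ee_pos: [0.5777, -0.3722, 0.0134]
tcp_rot: [-179.8, 0.0, -132.1]
wrist_force: [-0.5, 0.3, 7.6]
opening: 0.0605
grasp_force: 28.0
```

carry_out(plan=[{"travel": [0,0,0],"angular": [0,0,0],"grip": 0},{"travel": [0,0,0],"angular": [0,0,0],"grip": 0},{"travel": [0,0,0],"angular": [0,0,0],"grip": 0}])

```text
time: 16.62
ee_pos: [0.5777, -0.3722, 0.0134]
tcp_rot: [-179.8, 0.0, -132.1]
wrist_force: [-0.1, 0.3, 5.9]
opening: 0.0599
grasp_force: 28.0
```

```bash
python3 -c "
from st import *"
```

```text
[ 0.5777 -0.3722  0.0134] [-1.7983e+02  3.0000e-02 -1.3206e+02] [0.1 0.5 6.3] 0.0603
```

carry_out(plan=[{"travel": [0,0,0.08],"angular": [0,0,0],"grip": 0},{"travel": [0,0,0.18],"angular": [0,0,0],"grip": 0},{"travel": [0,0,0.3],"angular": [0,0,0],"grip": 0},{"travel": [0,0.06,0.42],"angular": [0,0,-0.22],"grip": 0},{"travel": [-0.01,0.15,0.5],"angular": [0,0,-0.45],"grip": 0},{"travel": [-0.02,0.27,0.5],"angular": [0,0,-0.68],"grip": 0},{"travel": [-0.03,0.39,0.5],"angular": [0,0,-0.92],"grip": 0},{"travel": [-0.03,0.39,0.5],"angular": [0,0,-0.92],"grip": 0}])

```text
time: 17.58
ee_pos: [0.5677, -0.2499, 0.1632]
tcp_rot: [180.0, 0.1, -158.8]
wrist_force: [-1.1, 0.1, -0.9]
opening: 0.06
grasp_force: 27.5
```

carry_out(plan=[{"travel": [-0.01,0.12,0],"angular": [0,0,-0.23],"grip": 0},{"travel": [-0.015,0.24,0],"angular": [0,0,-0.46],"grip": 0},{"travel": [-0.02,0.36,0],"angular": [0,0,-0.69],"grip": 0},{"travel": [-0.03,0.48,0],"angular": [0,0,-0.92],"grip": 0},{"travel": [-0.032,0.58,0],"angular": [0,0,-0.99],"grip": 0},{"travel": [-0.032,0.58,0],"angular": [0,0,-0.99],"grip": 0},{"travel": [-0.032,0.58,0],"angular": [0,0,-0.99],"grip": 0}])

```text
time: 18.17
ee_pos: [0.5583, -0.0794, 0.162]
tcp_rot: [-180.0, 0.1, 173.4]
wrist_force: [0.7, -1.8, -0.3]
opening: 0.0602
grasp_force: 27.6
```

Run:
```python
from st import *
v=crop(s,250,150,410,270,800,600)
cv2.imwrite("pics/s8.png",v)
```

```text
[ 0.5582 -0.0817  0.1613] [-1.7999e+02 -1.0000e-02  1.7315e+02] [ 0.5 -0.6 -0.7] 0.0601
```

View pics/s8.png

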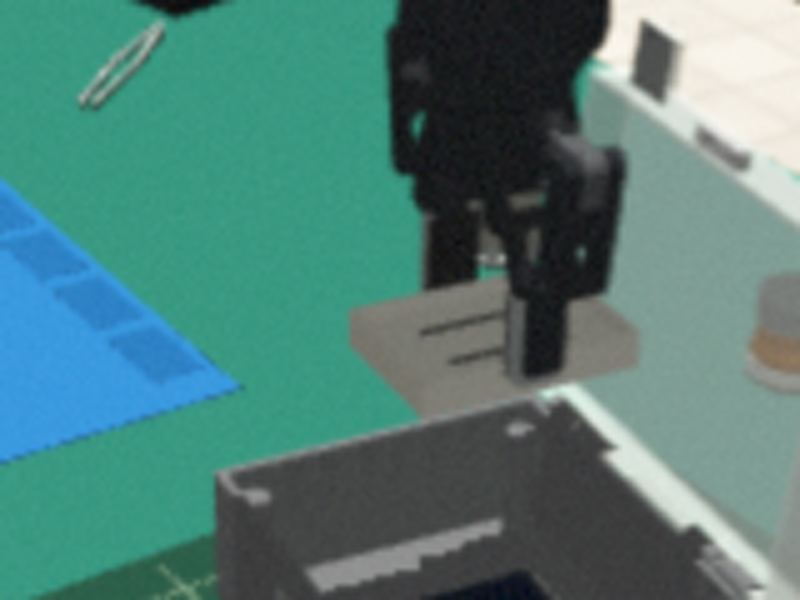

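Run:
```python
from h import *
s=cams.camera("side")
y=np.radians(-6.8);ex=np.array([np.cos(y),np.sin(y)]);ey=np.array([-ex[1],ex[0]]);T=np.array([.5582,-.0817])
px=np.array([(425,415),(638,366),(352,343)])/5+[250-.4,150-.4]
for p in onplane(s,px,.148)[:,:2]:print(((p-T)@ex*1000).round(1),((p-T)@ey*1000).round(1))
px=np.array([(420,390),(638,335),(350,314)])/5+[250-.4,150-.4]
for p in onplane(s,px,.163)[:,:2]:print(((p-T)@ex*1000).round(1),((p-T)@ey*1000).round(1))
```

```text
-39.7 -27.9
49.1 -29.8
-41.1 30.3
-45.0 -33.6
46.7 -31.8
-43.8 26.8
```

carry_out(plan=[{"travel": [0,0.002,-0.1],"angular": [0,0,0],"grip": 0},{"travel": [0,0.002,-0.2],"angular": [0,0,0],"grip": 0},{"travel": [0,0.002,-0.3],"angular": [0,0,0],"grip": 0},{"travel": [0,0.002,-0.37],"angular": [0,0,0],"grip": 0},{"travel": [0,0.002,-0.4],"angular": [0,0,0],"grip": 0},{"travel": [0,0.002,-0.4],"angular": [0,0,0],"grip": 0},{"travel": [0,0.002,-0.4],"angular": [0,0,0],"grip": 0}])

```text
time: 19.1
ee_pos: [0.5584, -0.0803, 0.042]
tcp_rot: [180.0, 0.0, 173.2]
wrist_force: [-0.4, -0.7, -0.2]
opening: 0.0602
grasp_force: 27.6
```

carry_out(plan=[{"travel": [0,0,-0.008],"angular": [0,0,0],"grip": 0},{"travel": [0,0,-0.016],"angular": [0,0,0],"grip": 0},{"travel": [0,0,-0.022],"angular": [0,0,0],"grip": 0},{"travel": [0,0,-0.022],"angular": [0,0,0],"grip": 0},{"travel": [0,0,-0.022],"angular": [0,0,0],"grip": 0}])

```text
time: 19.52
ee_pos: [0.5593, -0.0803, 0.036]
tcp_rot: [-180.0, 0.2, 173.2]
wrist_force: [2.4, -1.0, 5.4]
opening: 0.06
grasp_force: 28.2
```

```bash
python3 -c "
from st import *"
```

```text
[ 0.5591 -0.0803  0.0358] [-1.7998e+02  1.5000e-01  1.7322e+02] [ 3.3 -1.2  5.9] 0.0601
```

carry_out(plan=[{"travel": [0,0,0.012],"angular": [0,0,0],"grip": 0},{"travel": [0.007,-0.001,0.012],"angular": [0,0,0],"grip": 0},{"travel": [0.007,-0.001,0],"angular": [0,0,0],"grip": 0},{"travel": [0.007,-0.001,-0.004],"angular": [0,0,0],"grip": 0},{"travel": [0.007,-0.001,-0.008],"angular": [0,0,0],"grip": 0},{"travel": [0.007,-0.001,-0.008],"angular": [0,0,0],"grip": 0}])

```text
time: 20.32
ee_pos: [0.561, -0.0804, 0.0336]
tcp_rot: [-180.0, 0.1, 173.2]
wrist_force: [-0.8, 0.9, 12.6]
opening: 0.06
grasp_force: 29.4
```

```bash
python3 -c "
from st import *"
```

```text
[ 0.561  -0.0804  0.0336] [-1.8000e+02  1.3000e-01  1.7323e+02] [-0.4 -0.1 12.8] 0.0599
```

carry_out(plan=[{"travel": [0.004,0,0],"angular": [0,0,0],"grip": 0},{"travel": [0.004,0,0],"angular": [0,0,0],"grip": 0},{"travel": [0.004,0.004,0],"angular": [0,0,0],"grip": 0},{"travel": [0.004,0.004,0],"angular": [0,0,0],"grip": 0}])

```text
time: 20.95
ee_pos: [0.5614, -0.0799, 0.0336]
tcp_rot: [-179.9, 0.0, 173.2]
wrist_force: [-4.8, -4.2, 15.8]
opening: 0.0603
grasp_force: 29.7
```

```bash
python3 -c "
from st import *
cv2.imwrite('pics/s9.png',crop(s,270,195,390,285,800,600))"
```

```text
[ 0.5614 -0.0798  0.0336] [-1.7991e+02  4.0000e-02  1.7319e+02] [-5.  -3.4 14.9] 0.0601
```

View pics/s9.png

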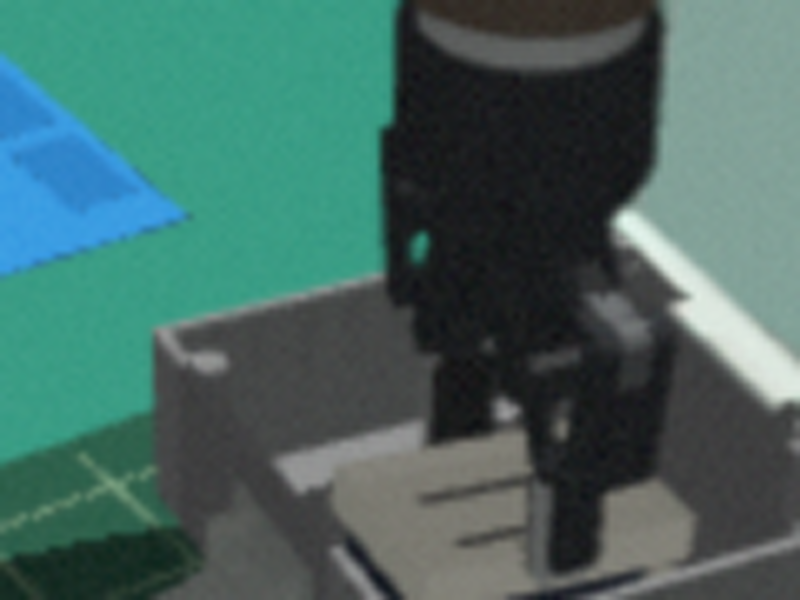

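carry_out(plan=[{"travel": [-0.004,-0.004,0],"angular": [0,0,0],"grip": 0},{"travel": [-0.004,-0.004,0.004],"angular": [0,0,0],"grip": 0},{"travel": [-0.004,-0.004,0.004],"angular": [0,0,0],"grip": 0.5},{"travel": [-0.004,-0.004,0.004],"angular": [0,0,0],"grip": 0.9},{"travel": [-0.004,-0.004,0.004],"angular": [0,0,0],"grip": 0.9},{"travel": [-0.004,-0.004,0.004],"angular": [0,0,0],"grip": 0.9},{"travel": [-0.004,-0.004,0.1],"angular": [0,0,0],"grip": 0.9},{"travel": [-0.004,-0.004,0.2],"angular": [0,0,0],"grip": 0.9}])

```text
time: 21.92
ee_pos: [0.5586, -0.0801, 0.0906]
tcp_rot: [180.0, -0.3, 173.2]
wrist_force: [1.5, 0.1, 0.1]
opening: 0.0812
grasp_force: 0.0
```

carry_out(plan=[{"travel": [0,0,0.13],"angular": [0,0,0],"grip": 1},{"travel": [0,0.1,0.26],"angular": [0,0,0],"grip": 1},{"travel": [-0.05,0.23,0.26],"angular": [0,0,0],"grip": 1},{"travel": [-0.1,0.35,0.26],"angular": [0,0,0],"grip": 1},{"travel": [-0.15,0.47,0.26],"angular": [0,0,0],"grip": 1},{"travel": [-0.2,0.59,0.26],"angular": [0,0,0],"grip": 1},{"travel": [-0.25,0.7,0.26],"angular": [0,0,0],"grip": 1},{"travel": [-0.25,0.7,0.26],"angular": [0,0,0],"grip": 1}])

```text
time: 22.58
ee_pos: [0.4829, 0.1341, 0.1703]
tcp_rot: [179.9, -0.1, 173.5]
wrist_force: [-0.0, -0.3, -0.7]
opening: 0.0855
grasp_force: 0.0
```

Run:
```python
from st import *
c=cams.camera("top")
cv2.imwrite("pics/m10.png",np.hstack([crop(s,290,200,390,275,400,300),crop(c,310,180,370,240,400,300)]))
B=c["frame"]
hsv=cv2.cvtColor(B,cv2.COLOR_RGB2HSV).astype(int)
w=((hsv[:,:,2]>115)&(hsv[:,:,1]>12)&(hsv[:,:,0]<40)).astype(np.uint8)
w=cv2.morphologyEx(w,cv2.MORPH_OPEN,np.ones((3,3)));print(hsv[213,340],rect(c,w,(340,213),.031))
```

```text
[0.4854 0.1292 0.1701] [-1.7998e+02 -2.0000e-02  1.7314e+02] [-0.  -0.6 -0.3] 0.0854
[ 19  29 193] [562.3 -81.8  97.   66.7  -6.8]
```

View pics/m10.png

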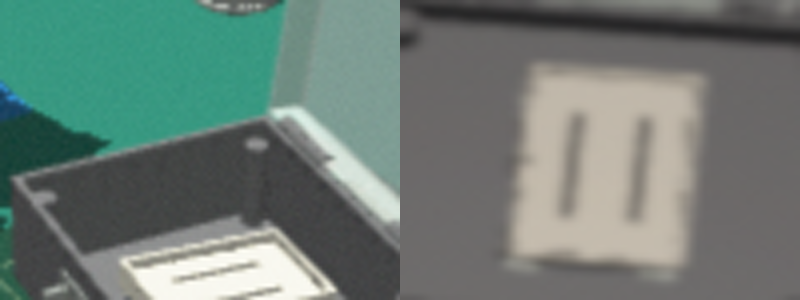

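The carrier lies over the battery, lined up with the box. I'll press it gently with closed fingers to check that it is home; the plate should be met at a TCP height of about 0.038.

carry_out(plan=[{"travel": [0.05,-0.12,0],"angular": [0,0,0],"grip": -1},{"travel": [0.1,-0.24,0],"angular": [0,0,0],"grip": -1},{"travel": [0.15,-0.36,0],"angular": [0,0,0],"grip": -1},{"travel": [0.2,-0.48,0],"angular": [0,0,0],"grip": -1},{"travel": [0.25,-0.6,0],"angular": [0,0,0],"grip": -1},{"travel": [0.25,-0.7,-0.1],"angular": [0,0,0],"grip": -1},{"travel": [0.25,-0.7,-0.22],"angular": [0,0,0],"grip": -1},{"travel": [0.25,-0.7,-0.34],"angular": [0,0,0],"grip": -1}])

```text
time: 23.6
ee_pos: [0.5607, -0.0836, 0.0673]
tcp_rot: [-180.0, 0.1, 172.9]
wrist_force: [0.7, 0.4, 0.2]
opening: -0.0001
grasp_force: 0.0
```

carry_out(plan=[{"travel": [0,0,-0.04],"angular": [0,0,0],"grip": -1},{"travel": [0,0,-0.07],"angular": [0,0,0],"grip": -1},{"travel": [0,0,-0.085],"angular": [0,0,0],"grip": -1},{"travel": [0,0,-0.095],"angular": [0,0,0],"grip": -1},{"travel": [0,0,-0.1],"angular": [0,0,0],"grip": -1},{"travel": [0,0,-0.1],"angular": [0,0,0],"grip": -1}])

```text
time: 24.1
ee_pos: [0.5612, -0.0803, 0.0412]
tcp_rot: [-180.0, 0.2, 173.2]
wrist_force: [-3.0, -0.4, 3.9]
opening: -0.0005
grasp_force: 2.0
```

```bash
python3 -c "
from st import *"
```

```text
[ 0.5615 -0.0803  0.0412] [-179.98    0.2   173.25] [-3.1 -0.5  5.2] -0.0
```

carry_out(plan=[{"travel": [0,0,-0.008],"angular": [0,0,0],"grip": -1},{"travel": [0,0,-0.015],"angular": [0,0,0],"grip": -1},{"travel": [0,0,-0.015],"angular": [0,0,0],"grip": -1},{"travel": [0,0,-0.015],"angular": [0,0,0],"grip": -1}])

```text
time: 24.73
ee_pos: [0.5616, -0.0803, 0.0406]
tcp_rot: [-180.0, 0.3, 173.3]
wrist_force: [-16.3, 1.5, 36.3]
opening: -0.0002
grasp_force: 17.4
```

```bash
python3 -c "
from st import *"
```

```text
[ 0.5616 -0.0803  0.0406] [-179.97    0.34  173.25] [-17.    1.5  36. ] -0.0003
```

carry_out(plan=[{"travel": [0,0,0.05],"angular": [0,0,0],"grip": -1},{"travel": [0.083,-0.01,0.05],"angular": [0,0,0],"grip": -1},{"travel": [0.083,-0.01,0.05],"angular": [0,0,0],"grip": -1},{"travel": [0.083,-0.01,0.03],"angular": [0,0,0],"grip": -1},{"travel": [0.083,-0.01,0.02],"angular": [0,0,0],"grip": -1},{"travel": [0.083,-0.01,0.012],"angular": [0,0,0],"grip": -1},{"travel": [0.083,-0.01,0.012],"angular": [0,0,0],"grip": -1},{"travel": [0.083,-0.01,0.012],"angular": [0,0,0],"grip": -1}])

```text
time: 25.7
ee_pos: [0.5852, -0.0831, 0.0391]
tcp_rot: [180.0, 0.1, 173.2]
wrist_force: [-2.8, 0.7, 13.4]
opening: 0.0
grasp_force: 6.2
```

```bash
python3 -c "
from st import *"
```

```text
[ 0.5852 -0.0831  0.0391] [1.7999e+02 1.1000e-01 1.7324e+02] [-2.6  0.7 12.6] -0.0003
```

carry_out(plan=[{"travel": [0,0,0.05],"angular": [0,0,0],"grip": -1},{"travel": [-0.1,0.01,0.05],"angular": [0,0,0],"grip": -1},{"travel": [-0.18,0.02,0.05],"angular": [0,0,0],"grip": -1},{"travel": [-0.18,0.02,0.05],"angular": [0,0,0],"grip": -1},{"travel": [-0.18,0.02,0.02],"angular": [0,0,0],"grip": -1},{"travel": [-0.18,0.02,0],"angular": [0,0,0],"grip": -1},{"travel": [-0.18,0.02,0],"angular": [0,0,0],"grip": -1},{"travel": [-0.18,0.02,0],"angular": [0,0,0],"grip": -1}])

```text
time: 26.67
ee_pos: [0.5316, -0.0774, 0.0427]
tcp_rot: [-180.0, 0.2, 173.2]
wrist_force: [-22.8, 2.8, 53.8]
opening: 0.0002
grasp_force: 25.7
```

```bash
python3 -c "
from st import *"
```

```text
[ 0.5316 -0.0774  0.0427] [-1.7999e+02  1.7000e-01  1.7323e+02] [-24.1   3.4  53.6] 0.0001
```

The probe reads 0.0391 at the +x end and 0.0427 at the -x end, so the carrier's front rim still sits on the battery edge and the carrier is too far +x. I'll nudge it -x from inside its front rim.

carry_out(plan=[{"travel": [0,0,0.03],"angular": [0,0,0],"grip": -1},{"travel": [0,0,0.03],"angular": [0,0,0],"grip": -1},{"travel": [-0.01,0.001,0.03],"angular": [0,0,0],"grip": -1},{"travel": [-0.015,0.002,0.03],"angular": [0,0,0],"grip": -1},{"travel": [-0.015,0.002,0.03],"angular": [0,0,0],"grip": -1}])

```text
time: 27.38
ee_pos: [0.5259, -0.0766, 0.0452]
tcp_rot: [180.0, -0.1, 173.2]
wrist_force: [0.1, -0.5, 0.2]
opening: 0.0001
grasp_force: 0.0
```

```bash
python3 -c "
from st import *"
```

```text
[ 0.5265 -0.0767  0.0459] [-1.8000e+02 -2.0000e-02  1.7322e+02] [ 0.1  0.2 -0.1] -0.0002
```

carry_out(plan=[{"travel": [0,0,-0.005],"angular": [0,0,0],"grip": -1},{"travel": [-0.005,0.0005,-0.005],"angular": [0,0,0],"grip": -1},{"travel": [-0.01,0.001,-0.005],"angular": [0,0,0],"grip": -1},{"travel": [-0.013,0.001,-0.005],"angular": [0,0,0],"grip": -1},{"travel": [-0.013,0.001,-0.005],"angular": [0,0,0],"grip": -1}])

```text
time: 28.1
ee_pos: [0.5226, -0.0764, 0.045]
tcp_rot: [-180.0, 0.0, 173.2]
wrist_force: [0.2, -0.3, 0.1]
opening: -0.0001
grasp_force: 0.0
```

Run:
```python
from st import *
c=cams.camera("top")
cv2.imwrite("pics/full_t.png",c["frame"][:,:,::-1]);cv2.imwrite("pics/full_s.png",s["frame"][:,:,::-1])
```

```text
[ 0.5228 -0.0764  0.045 ] [-180.      0.    173.22] [0.1 0.1 0.1] -0.0002
```

carry_out(plan=[{"travel": [-0.005,0.0005,-0.003],"angular": [0,0,0],"grip": -1},{"travel": [-0.01,0.001,-0.003],"angular": [0,0,0],"grip": -1},{"travel": [-0.013,0.001,-0.003],"angular": [0,0,0],"grip": -1},{"travel": [-0.013,0.001,-0.003],"angular": [0,0,0],"grip": -1},{"travel": [-0.013,0.001,-0.003],"angular": [0,0,0],"grip": -1}])

```text
time: 28.87
ee_pos: [0.5187, -0.0761, 0.044]
tcp_rot: [-180.0, -0.0, 173.2]
wrist_force: [-2.0, 1.0, 1.8]
opening: 0.0002
grasp_force: 0.8
```

Run:
```python
from st import *
```

```text
[ 0.5187 -0.0761  0.044 ] [-1.8000e+02 -2.0000e-02  1.7322e+02] [-1.4 -0.   2.2] 0.0
```

Run:
```python
from h import *
c=cams.camera("top")
v=cv2.imread("pics/m10.png")
P=np.array([(530,65),(706,73),(688,264),(510,258)])-[400,0]
P=P/[400/60,5]+[310-.4,180-.4]
for z in(.030,.036):
    W=onplane(c,P,z)[:,:2]*1000;print(W.round(1).tolist(),W.mean(0).round(1),(W[0]-W[3]).round(1))
f=v[:,500-0,:]
for col in(550,600,655):print(col,[tuple(v[r,col]) for r in range(240,285,5)])
```

```text
[[611.1, -56.2], [605.8, -118.4], [515.6, -109.4], [519.9, -46.7]] [563.1 -82.7] [91.1 -9.4]
[[610.2, -56.0], [605.0, -117.9], [515.2, -109.0], [519.5, -46.6]] [562.5 -82.4] [90.7 -9.4]
550 [(np.uint8(173), np.uint8(187), np.uint8(196)), (np.uint8(169), np.uint8(183), np.uint8(192)), (np.uint8(154), np.uint8(165), np.uint8(173)), (np.uint8(128), np.uint8(138), np.uint8(145)), (np.uint8(99), np.uint8(107), np.uint8(112)), (np.uint8(92), np.uint8(95), np.uint8(97)), (np.uint8(102), np.uint8(102), np.uint8(104)), (np.uint8(108), np.uint8(108), np.uint8(110)), (np.uint8(107), np.uint8(107), np.uint8(110))]
600 [(np.uint8(173), np.uint8(187), np.uint8(196)), (np.uint8(174), np.uint8(188), np.uint8(197)), (np.uint8(172), np.uint8(186), np.uint8(195)), (np.uint8(160), np.uint8(174), np.uint8(181)), (np.uint8(130), np.uint8(142), np.uint8(148)), (np.uint8(97), np.uint8(103), np.uint8(106)), (np.uint8(92), np.uint8(92), np.uint8(95)), (np.uint8(103), np.uint8(102), np.uint8(104)), (np.uint8(107), np.uint8(108), np.uint8(110))]
655 [(np.uint8(173), np.uint8(187), np.uint8(195)), (np.uint8(173), np.uint8(187), np.uint8(195)), (np.uint8(174), np.uint8(188), np.uint8(196)), (np.uint8(173), np.uint8(186), np.uint8(195)), (np.uint8(162), np.uint8(175), np.uint8(183)), (np.uint8(136), np.uint8(147), np.uint8(152)), (np.uint8(125), np.uint8(133), np.uint8(135)), (np.uint8(128), np.uint8(135), np.uint8(134)), (np.uint8(121), np.uint8(125), np.uint8(125))]
```

carry_out(plan=[{"travel": [0,0,0.12],"angular": [0,0,0],"grip": -1},{"travel": [0,0.05,0.25],"angular": [0,0,0],"grip": 0},{"travel": [0,0.17,0.35],"angular": [0,0,0],"grip": 1},{"travel": [-0.05,0.3,0.35],"angular": [0,0,0],"grip": 1},{"travel": [-0.1,0.42,0.35],"angular": [0,0,0],"grip": 1},{"travel": [-0.15,0.54,0.35],"angular": [0,0,0],"grip": 1},{"travel": [-0.15,0.6,0.35],"angular": [0,0,0],"grip": 1}])

```text
time: 29.8
ee_pos: [0.4719, 0.1068, 0.1494]
tcp_rot: [179.9, 0.0, 173.3]
wrist_force: [0.2, -0.3, 0.1]
opening: 0.0723
grasp_force: 0.0
```

Run:
```python
from st import *
c=cams.camera("top")
v=np.hstack([crop(s,300,210,385,274,400,300),crop(c,315,185,367,237,400,400)[:300]]) if 0 else None
m=np.zeros((480,800,3),np.uint8);m[:300,:400]=crop(s,300,210,380,270,400,300);m[:400,400:]=crop(c,315,188,365,238,400,400)
cv2.imwrite("pics/m11.png",m)
```

```text
[0.4739 0.104  0.1489] [-1.7998e+02 -1.0000e-02  1.7318e+02] [-0.5  0.1 -0.2] 0.0854
```

View pics/m11.png

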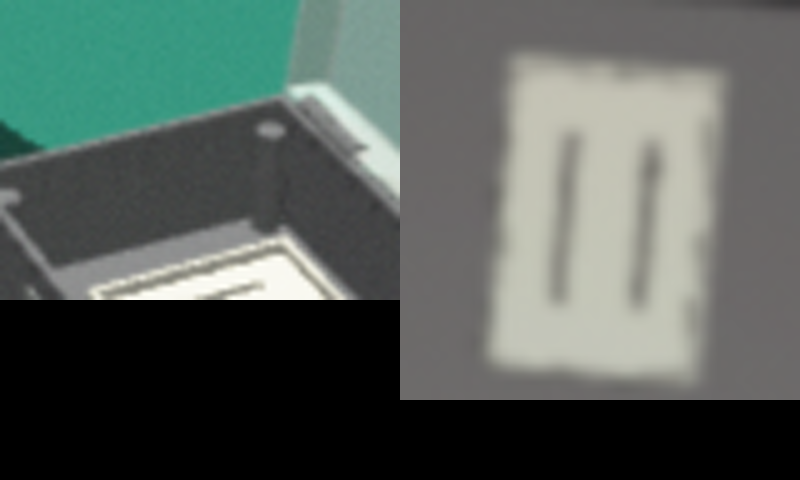

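The front ribs are now hidden and the carrier looks level. I'll measure its corners at (510,55), (726,72), (698,380) and (487,362).

Run:
```python
from h import *
c=cams.camera("top");s=cams.camera("side")
P=(np.array([(510,55),(726,72),(698,380),(487,362)])-[400,0])/8+[315-.44,188-.44]
W=onplane(c,P,.033)[:,:2]*1000;print(W.round(1).tolist(),W.mean(0).round(1),(W[0]-W[3]).round(1))
Q=np.array([(285,235),(90,290)])/5+[300-.4,210-.4]
print(tri(c,P[0],s,Q[0]),tri(c,P[3],s,Q[1]))
```

```text
[[606.3, -54.1], [599.8, -117.6], [509.2, -106.7], [516.0, -45.0]] [557.8 -80.8] [90.4 -9.1]
[ 0.60692136 -0.05452858  0.0338661 ] [ 0.51666548 -0.04541179  0.03377761]
```

The carrier corners triangulate to z = 0.0338 at both ends, so it is level and seated, centred at (0.558, -0.081). Now the board.

Run:
```python
from h import *
s=cams.camera("side");c=cams.camera("top")
c["frame"]=cv2.imread("pics/top0.png")[:,:,::-1]
for cam,p in((s,(192,228)),(c,(193,298))):
    hsv=cv2.cvtColor(np.ascontiguousarray(cam["frame"]),cv2.COLOR_RGB2HSV).astype(int)
    b=~((hsv[:,:,0]>97)&(hsv[:,:,0]<117)&(hsv[:,:,1]>120)&(hsv[:,:,2]>60))
    k=np.zeros_like(b);k[p[1]-30:p[1]+30,p[0]-30:p[0]+30]=1
    b=cv2.morphologyEx((b&k).astype(np.uint8),cv2.MORPH_OPEN,np.ones((3,3)))
    print(b.sum(),[rect(cam,b,p,z).tolist() for z in(.008,.016)])
h=cv2.cvtColor(np.ascontiguousarray(c["frame"]),cv2.COLOR_RGB2HSV).astype(int);w=((h[:,:,1]<80)&(h[:,:,2]>120)).astype(np.uint8)
print("sink",rect(c,w,(430,303),.012),rect(c,w,(430,303),.024))
h=cv2.cvtColor(s["frame"],cv2.COLOR_RGB2HSV).astype(int);w=((h[:,:,1]<60)&(h[:,:,2]>60)).astype(np.uint8);k=np.zeros_like(w);k[365:410,285:330]=1
print("sink side",rect(s,w&k,(307,387),.012))
```

```text
464 [[369.2, 279.3, 92.8, 53.0, 61.0], [365.2, 266.1, 91.7, 52.3, 61.0]]
698 [[368.1, 277.9, 79.3, 51.5, 62.6], [368.5, 276.0, 78.8, 51.2, 62.6]]
sink [ 342.5 -288.2   26.2   19.3   -1.7] [ 343.4 -285.6   26.    19.1   -1.7]
sink side [ 346.4 -285.8   49.1   30.1   62.3]
```

carry_out(plan=[{"travel": [-0.08,0.09,0],"angular": [0,0,0.24],"grip": 1},{"travel": [-0.16,0.18,0],"angular": [0,0,0.48],"grip": 1},{"travel": [-0.2,0.28,0],"angular": [0,0,0.72],"grip": 1},{"travel": [-0.25,0.38,0],"angular": [0,0,0.96],"grip": 1}])

```text
time: 30.68
ee_pos: [0.3983, 0.2184, 0.1492]
tcp_rot: [180.0, 0.0, -159.0]
wrist_force: [1.2, -0.2, -0.1]
opening: 0.0853
grasp_force: 0.0
```

carry_out(plan=[{"travel": [-0.1,0.1,0],"angular": [0,0,0.24],"grip": 1},{"travel": [-0.1,0.2,0],"angular": [0,0,0.48],"grip": 1},{"travel": [-0.1,0.2,0],"angular": [0,0,0.72],"grip": 1},{"travel": [-0.1,0.2,0],"angular": [0,0,0.96],"grip": 1}])

```text
time: 31.02
ee_pos: [0.3684, 0.2791, 0.1489]
tcp_rot: [180.0, -0.0, -131.3]
wrist_force: [-0.7, -0.8, -0.1]
opening: 0.0854
grasp_force: 0.0
```

carry_out(plan=[{"travel": [0,0,0],"angular": [0,0,0.24],"grip": 1},{"travel": [0,0,-0.12],"angular": [0,0,0.475],"grip": 1},{"travel": [0,0,-0.25],"angular": [0,0,0.475],"grip": 1},{"travel": [0,0,-0.25],"angular": [0,0,0.475],"grip": 1},{"travel": [0,0,-0.25],"angular": [0,0,0.475],"grip": 1}])

```text
time: 31.43
ee_pos: [0.3679, 0.2768, 0.0731]
tcp_rot: [179.9, -0.2, -118.2]
wrist_force: [0.6, 0.5, 0.3]
opening: 0.0853
grasp_force: 0.0
```

Run:
```python
from st import *
```

```text
[0.3699 0.2785 0.0763] [-1.7993e+02  1.4000e-01 -1.1819e+02] [0.3 0.2 0.4] 0.0852
```

carry_out(plan=[{"travel": [-0.005,-0.002,-0.1],"angular": [0,0,0],"grip": 1},{"travel": [-0.005,-0.002,-0.17],"angular": [0,0,0],"grip": 1},{"travel": [-0.005,-0.002,-0.2],"angular": [0,0,0],"grip": 1},{"travel": [-0.005,-0.002,-0.2],"angular": [0,0,0],"grip": -0.5},{"travel": [-0.005,-0.002,-0.2],"angular": [0,0,0],"grip": -0.5},{"travel": [-0.005,-0.002,-0.2],"angular": [0,0,0],"grip": -0.5},{"travel": [-0.005,-0.002,-0.2],"angular": [0,0,0],"grip": -0.5},{"travel": [-0.005,-0.002,-0.2],"angular": [0,0,0],"grip": -0.5}], grip_force=25)

```text
time: 32.4
ee_pos: [0.3682, 0.2779, 0.0158]
tcp_rot: [-179.9, 0.1, -118.2]
wrist_force: [-1.8, -1.3, 6.7]
opening: 0.0493
grasp_force: 26.3
```

carry_out(plan=[{"travel": [0,0,0],"angular": [0,0,0],"grip": -0.5},{"travel": [0,0,0],"angular": [0,0,0],"grip": -0.5},{"travel": [0,0,0],"angular": [0,0,0],"grip": -0.5}])

```text
time: 32.65
ee_pos: [0.3682, 0.2779, 0.0157]
tcp_rot: [-179.9, 0.1, -118.2]
wrist_force: [-0.9, -0.2, 7.5]
opening: 0.049
grasp_force: 26.3
```

Run:
```python
from st import *
```

```text
[0.3682 0.2779 0.0157] [-1.7994e+02  1.4000e-01 -1.1817e+02] [-1.  -0.6  6.7] 0.0494
```

carry_out(plan=[{"travel": [0,0,0.05],"angular": [0,0,0],"grip": -0.5},{"travel": [0,0,0.12],"angular": [0,0,0],"grip": -0.5},{"travel": [0,0,0.22],"angular": [0,0,0],"grip": -0.5},{"travel": [0,0,0.34],"angular": [0,0,-0.22],"grip": -0.5},{"travel": [0,0,0.46],"angular": [0,0,-0.45],"grip": -0.5},{"travel": [0,0,0.5],"angular": [0,0,-0.68],"grip": -0.5},{"travel": [0,0,0.5],"angular": [0,0,-0.92],"grip": -0.5},{"travel": [0,0,0.5],"angular": [0,0,-0.92],"grip": -0.5}])

```text
time: 33.62
ee_pos: [0.368, 0.2777, 0.1659]
tcp_rot: [180.0, 0.2, -144.8]
wrist_force: [-0.9, -0.8, -1.1]
opening: 0.0493
grasp_force: 26.6
```

Run:
```python
from st import *
```

```text
[0.3671 0.2771 0.1635] [-1.800e+02 -6.000e-02 -1.444e+02] [-0.4 -0.1 -1.2] 0.0495
```

carry_out(plan=[{"travel": [0.06,-0.11,0],"angular": [0,0,-0.2],"grip": -0.5},{"travel": [0.12,-0.22,0],"angular": [0,0,-0.4],"grip": -0.5},{"travel": [0.18,-0.33,0],"angular": [0,0,-0.6],"grip": -0.5},{"travel": [0.24,-0.45,0],"angular": [0,0,-0.74],"grip": -0.5},{"travel": [0.3,-0.56,0],"angular": [0,0,-0.74],"grip": -0.5},{"travel": [0.318,-0.6,0],"angular": [0,0,-0.74],"grip": -0.5},{"travel": [0.318,-0.6,0],"angular": [0,0,-0.74],"grip": -0.5}])

```text
time: 34.5
ee_pos: [0.4636, 0.0946, 0.1634]
tcp_rot: [-180.0, -0.1, -165.9]
wrist_force: [-0.0, -0.1, -1.0]
opening: 0.0492
grasp_force: 26.6
```

carry_out(plan=[{"travel": [0.06,-0.11,0],"angular": [0,0,-0.2],"grip": -0.5},{"travel": [0.12,-0.22,0],"angular": [0,0,-0.4],"grip": -0.5},{"travel": [0.18,-0.33,0],"angular": [0,0,-0.6],"grip": -0.5},{"travel": [0.24,-0.45,0],"angular": [0,0,-0.74],"grip": -0.5},{"travel": [0.3,-0.56,0],"angular": [0,0,-0.74],"grip": -0.5},{"travel": [0.318,-0.593,0],"angular": [0,0,-0.74],"grip": -0.5},{"travel": [0.318,-0.593,0],"angular": [0,0,-0.74],"grip": -0.5},{"travel": [0.318,-0.593,0],"angular": [0,0,-0.74],"grip": -0.5}])

```text
time: 35.17
ee_pos: [0.5578, -0.0801, 0.1634]
tcp_rot: [180.0, -0.1, 173.1]
wrist_force: [0.4, 0.2, 0.0]
opening: 0.0491
grasp_force: 26.7
```

Run:
```python
from st import *
# board's left (-x) corner region: green mask in the side view
cv2.imwrite("pics/full_s2.png",s["frame"][:,:,::-1])
hsv=cv2.cvtColor(s["frame"],cv2.COLOR_RGB2HSV).astype(int)[170:240,310:390]
print(hsv[::6,::8,2]);
```

```text
[ 0.5578 -0.0793  0.1642] [1.7999e+02 3.0000e-02 1.7318e+02] [ 0.4 -0.1 -0.4] 0.0488
[[154 153 146  27  33  24  43 152 149 154]
 [152 155 154  29  22  26  38 140 146 159]
 [154 153 153  30  25  26  23  95 124 158]
 [155 155 153  24  29  84  28  49 156 159]
 [153 153 151 139  28  27  32  31 158 156]
 [153 152 155 128  25  25  30  28 160 158]
 [154 154 153 127  34  36  28  63 156 160]
 [154 153  58  59  51  89  30 138 158 159]
 [154 152  46 112  30  91  27  45 155 155]
 [154 156 153  41  43  84 140 152 156 158]
 [153 154 154 151 153 144 150 235 157 156]
 [153 154 143  75  71  72  61  66 223 158]]
```

Run:
```python
from h import *
s=cams.camera("side");f=s["frame"]
y=np.radians(-6.8);ex=np.array([np.cos(y),np.sin(y)]);ey=np.array([-ex[1],ex[0]]);T=np.array([.5578,-.0793])
q=lambda a,b,z:proj(s,np.r_[T+a*ex+b*ey,z])[0].round(1)
for z in(.1485,.1545,.1645):print(z,"L",q(-.04,.025,z),"near",q(-.04,-.025,z),"R",q(.04,-.025,z))
g=f.astype(int).sum(2)//3
bg=np.median(g[205:228,300:312]);print(bg)
for r in range(203,236,2):
    row=g[r];w=np.where(np.abs(row[305:390]-bg)>25)[0]+305
    print(r,w[:1],w[-1:],end=" | ")
```

```text
0.1485 L [320.9 218.6] near [332.8 231.1] R [370.8 221.9]
0.1545 L [320.9 215.9] near [332.9 228.3] R [371.  219.1]
0.1645 L [321.  211.2] near [333.  223.5] R [371.3 214.5]
113.0
203 [335] [389] | 205 [335] [389] | 207 [335] [389] | 209 [330] [389] | 211 [325] [389] | 213 [325] [389] | 215 [324] [389] | 217 [323] [389] | 219 [325] [389] | 221 [327] [389] | 223 [329] [389] | 225 [331] [389] | 227 [333] [389] | 229 [356] [389] | 231 [351] [389] | 233 [343] [389] | 235 [335] [389] |
```

carry_out(plan=[{"travel": [-0.003,-0.002,-0.1],"angular": [0,0,0],"grip": -0.5},{"travel": [-0.003,-0.002,-0.2],"angular": [0,0,0],"grip": -0.5},{"travel": [-0.003,-0.002,-0.28],"angular": [0,0,0],"grip": -0.5},{"travel": [-0.003,-0.002,-0.34],"angular": [0,0,0],"grip": -0.5},{"travel": [-0.003,-0.002,-0.365],"angular": [0,0,0],"grip": -0.5},{"travel": [-0.003,-0.002,-0.38],"angular": [0,0,0],"grip": -0.5},{"travel": [-0.003,-0.002,-0.39],"angular": [0,0,0],"grip": -0.5},{"travel": [-0.003,-0.002,-0.39],"angular": [0,0,0],"grip": -0.5}])

```text
time: 36.18
ee_pos: [0.5576, -0.0812, 0.0476]
tcp_rot: [-180.0, 0.1, 173.1]
wrist_force: [-0.6, -0.7, -1.0]
opening: 0.049
grasp_force: 26.6
```

Run:
```python
from st import *
```

```text
[ 0.5578 -0.0813  0.048 ] [-1.8000e+02  6.0000e-02  1.7308e+02] [ 0.2 -0.4 -0.5] 0.0492
```

carry_out(plan=[{"travel": [0,0,-0.005],"angular": [0,0,0],"grip": -0.5},{"travel": [0,0,-0.01],"angular": [0,0,0],"grip": -0.5},{"travel": [0,0,-0.014],"angular": [0,0,0],"grip": -0.5},{"travel": [0,0,-0.014],"angular": [0,0,0],"grip": -0.5}])

```text
time: 36.82
ee_pos: [0.5573, -0.0812, 0.0429]
tcp_rot: [-180.0, 0.0, 173.1]
wrist_force: [-0.1, -0.8, 0.4]
opening: 0.0491
grasp_force: 26.7
```

Run:
```python
from st import *
```

```text
[ 0.5573 -0.0812  0.0429] [-1.8000e+02  1.0000e-02  1.7308e+02] [-0.6  0.2  1.2] 0.0495
```

carry_out(plan=[{"travel": [0,0,0],"angular": [0,0,0],"grip": 0.3},{"travel": [0,0,0],"angular": [0,0,0],"grip": 0.5},{"travel": [0,0,0],"angular": [0,0,0],"grip": 0.5},{"travel": [0,0,0.06],"angular": [0,0,0],"grip": 0.5},{"travel": [0,0,0.16],"angular": [0,0,0],"grip": 0.5},{"travel": [0,0,0.28],"angular": [0,0,0],"grip": 0.5},{"travel": [0,0,0.4],"angular": [0,0,0],"grip": 0.5}])

```text
time: 37.7
ee_pos: [0.5567, -0.0811, 0.1636]
tcp_rot: [180.0, -0.1, 173.1]
wrist_force: [1.5, 0.1, -0.4]
opening: 0.0642
grasp_force: 0.0
```

carry_out(plan=[{"travel": [-0.1,-0.08,0],"angular": [0,0,0],"grip": 0.5},{"travel": [-0.2,-0.16,0],"angular": [0,0,0],"grip": 0.5},{"travel": [-0.3,-0.24,0],"angular": [0,0,0],"grip": 0.5},{"travel": [-0.4,-0.32,0],"angular": [0,0,0],"grip": 0.5},{"travel": [-0.5,-0.4,0],"angular": [0,0,0],"grip": 0.5},{"travel": [-0.5,-0.4,0],"angular": [0,0,0],"grip": 0.5}])

```text
time: 38.2
ee_pos: [0.4034, -0.2039, 0.1632]
tcp_rot: [-179.9, -0.0, 172.9]
wrist_force: [0.1, -0.3, -0.3]
opening: 0.0639
grasp_force: 0.0
```

Run:
```python
from st import *
c=cams.camera("top");s=cams.camera("side")
c0=dict(c);c0["frame"]=cv2.imread("pics/top0.png")[:,:,::-1]
m=np.zeros((600,800,3),np.uint8)
m[:300,:300]=crop(c,315,188,365,238,300,300)
m[:300,300:600]=crop(c0,418,291,443,316,300,300)
m[300:,:400]=crop(s,290,205,390,280,400,300)
m[300:,400:]=crop(s,287,369,327,399,400,300)
cv2.imwrite("pics/m12.png",m)
```

```text
[ 0.4078 -0.201   0.1628] [ 1.7999e+02 -1.0000e-02  1.7315e+02] [ 0.1 -0.3  0.2] 0.0637
```

View pics/m12.png

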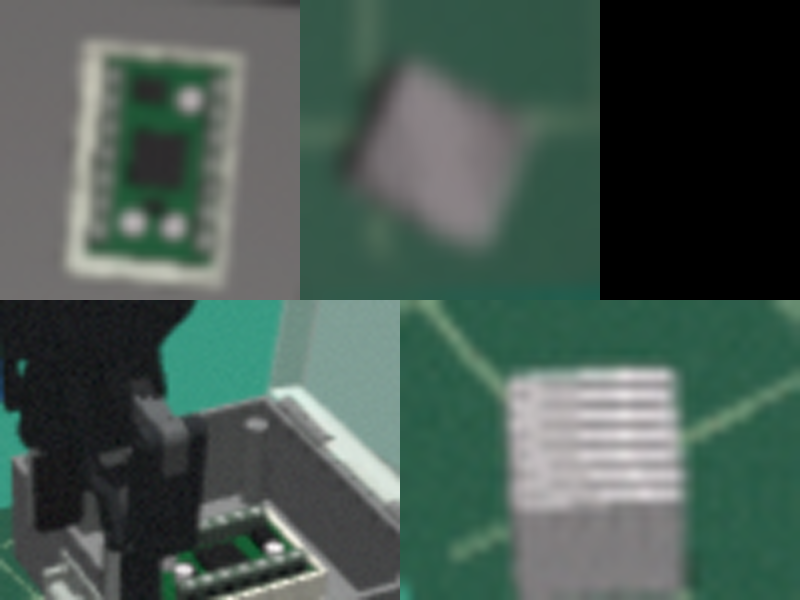

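The board lies level inside the carrier rim, chip at (157,160) in the upper-left crop. The sink's top-face corners in the side crop are (508,378), (675,370), (685,492) and (515,508).

Run:
```python
from h import *
c=cams.camera("top");s=cams.camera("side")
S=(np.array([(508,378),(675,370),(685,495),(515,508)])-[400,300])/10+[287-.45,369-.45]
W=onplane(s,S,.024)[:,:2]*1000;print("side",W.round(1).tolist(),W.mean(0).round(1))
for a,b in((0,1),(1,2),(2,3),(3,0)):d=W[b]-W[a];print(np.degrees(np.arctan2(d[1],d[0])).round(1),np.linalg.norm(d).round(1))
T=(np.array([(410,58),(524,135),(488,250),(352,178)])-[300,0])/12+[418-.46,291-.46]
W=onplane(c,T,.012)[:,:2]*1000;print("top",W.round(1).tolist(),W.mean(0).round(1))
for a,b in((0,1),(1,2),(2,3),(3,0)):d=W[b]-W[a];print(np.degrees(np.arctan2(d[1],d[0])).round(1),np.linalg.norm(d).round(1))
print("chip",onplane(c,[(157/6+315-.42,160/6+188-.42)],.037)*1000)
B=(np.array([(85,40),(245,55),(225,288),(66,272)]))/6+[315-.42,188-.42]
print("carrier",onplane(c,B,.033).mean(0)*1000)
```

```text
side [[339.1, -268.7], [362.5, -281.1], [350.1, -303.9], [326.4, -292.4]] [ 344.5 -286.5]
-27.8 26.4
-118.5 26.0
154.2 26.3
61.8 26.9
top [[362.1, -283.2], [346.1, -305.7], [323.5, -297.8], [338.6, -270.9]] [ 342.6 -289.4]
-125.4 27.6
160.7 23.9
60.6 30.9
-27.7 26.5
chip [[558.36901157 -81.87927486  37.        ]]
carrier [557.43250708 -81.38740688  33.        ]
```

carry_out(plan=[{"travel": [-0.1,-0.1,0],"angular": [0,0,-0.2],"grip": 0.2},{"travel": [-0.213,-0.2,0],"angular": [0,0,-0.4],"grip": 0.2},{"travel": [-0.213,-0.287,0],"angular": [0,0,-0.6],"grip": 0.2},{"travel": [-0.213,-0.287,-0.1],"angular": [0,0,-0.726],"grip": 0.2},{"travel": [-0.213,-0.287,-0.2],"angular": [0,0,-0.726],"grip": 0.2},{"travel": [-0.213,-0.287,-0.31],"angular": [0,0,-0.726],"grip": 0.2},{"travel": [-0.213,-0.287,-0.31],"angular": [0,0,-0.726],"grip": 0.2},{"travel": [-0.213,-0.287,-0.31],"angular": [0,0,-0.726],"grip": 0.2}])

```text
time: 39.37
ee_pos: [0.3427, -0.2865, 0.0691]
tcp_rot: [180.0, -0.2, 152.3]
wrist_force: [0.3, 0.1, -0.5]
opening: 0.0506
grasp_force: 0.0
```

Run:
```python
from st import *
```

```text
[ 0.3444 -0.2879  0.0719] [-1.7997e+02  1.4000e-01  1.5230e+02] [-0.1 -0.1  0.3] 0.051
```

carry_out(plan=[{"travel": [0,0.002,-0.08],"angular": [0,0,0],"grip": 0.2},{"travel": [0,0.002,-0.15],"angular": [0,0,0],"grip": 0.2},{"travel": [0,0.002,-0.177],"angular": [0,0,0],"grip": 0.2},{"travel": [0,0.002,-0.177],"angular": [0,0,0],"grip": -0.8},{"travel": [0,0.002,-0.177],"angular": [0,0,0],"grip": -0.8},{"travel": [0,0.002,-0.177],"angular": [0,0,0],"grip": -0.8},{"travel": [0,0.002,-0.177],"angular": [0,0,0],"grip": -0.8},{"travel": [0,0.002,-0.177],"angular": [0,0,0],"grip": -0.8}])

```text
time: 40.33
ee_pos: [0.3439, -0.2872, 0.0177]
tcp_rot: [-180.0, 0.1, 152.3]
wrist_force: [1.6, -0.3, 4.3]
opening: 0.0257
grasp_force: 27.5
```

carry_out(plan=[{"travel": [0,0,0],"angular": [0,0,0],"grip": -0.8},{"travel": [0,0,0],"angular": [0,0,0],"grip": -0.8},{"travel": [0,0,0],"angular": [0,0,0],"grip": -0.8}])

```text
time: 40.58
ee_pos: [0.3439, -0.2872, 0.0177]
tcp_rot: [-180.0, 0.1, 152.3]
wrist_force: [-0.8, 0.9, 5.8]
opening: 0.0252
grasp_force: 27.6
```

Run:
```python
from st import *
```

```text
Traceback (most recent call last):
  File "st.py", line 4, in <module>
    s=cams.camera("side");o=monitor.get_obs();P.append(o["ee_pos"]);A.append(o["wrist_force"])
ValueError: 200 camera calls are used up
```

carry_out(plan=[{"travel": [0,0,0.06],"angular": [0,0,0],"grip": -0.8},{"travel": [0,0,0.14],"angular": [0,0,0],"grip": -0.8},{"travel": [0,0,0.26],"angular": [0,0,0.2],"grip": -0.8},{"travel": [0,0,0.38],"angular": [0,0,0.4],"grip": -0.8},{"travel": [0.06,0.06,0.48],"angular": [0,0,0.6],"grip": -0.8},{"travel": [0.14,0.14,0.48],"angular": [0,0,0.73],"grip": -0.8},{"travel": [0.22,0.22,0.48],"angular": [0,0,0.73],"grip": -0.8},{"travel": [0.22,0.22,0.48],"angular": [0,0,0.73],"grip": -0.8}])

```text
time: 41.5
ee_pos: [0.4124, -0.218, 0.1613]
tcp_rot: [180.0, 0.1, 173.4]
wrist_force: [0.3, -0.1, 0.1]
opening: 0.0252
grasp_force: 26.8
```

Run:
```python
from st import *
```

```text
Traceback (most recent call last):
  File "st.py", line 4, in <module>
    s=cams.camera("side");o=monitor.get_obs();P.append(o["ee_pos"]);A.append(o["wrist_force"])
ValueError: 200 camera calls are used up
```

carry_out(plan=[{"travel": [0.1,0.1,0],"angular": [0,0,0],"grip": -0.8},{"travel": [0.19,0.18,0],"angular": [0,0,0],"grip": -0.8},{"travel": [0.28,0.27,0],"angular": [0,0,0],"grip": -0.8},{"travel": [0.37,0.36,0],"angular": [0,0,0],"grip": -0.8},{"travel": [0.45,0.44,0],"angular": [0,0,0],"grip": -0.8},{"travel": [0.48,0.45,0],"angular": [0,0,0],"grip": -0.8},{"travel": [0.48,0.45,0],"angular": [0,0,0],"grip": -0.8},{"travel": [0.48,0.45,0],"angular": [0,0,0],"grip": -0.8}])

```text
time: 42.17
ee_pos: [0.5531, -0.0858, 0.1603]
tcp_rot: [-180.0, -0.1, 173.2]
wrist_force: [-0.3, -0.2, 0.2]
opening: 0.0255
grasp_force: 26.8
```

carry_out(plan=[{"travel": [0,0,0],"angular": [0,0,0],"grip": -0.8},{"travel": [0,0,0],"angular": [0,0,0],"grip": -0.8},{"travel": [0,0,0],"angular": [0,0,0],"grip": -0.8},{"travel": [0,0,0],"angular": [0,0,0],"grip": -0.8}])

```text
time: 42.5
ee_pos: [0.5529, -0.0865, 0.161]
tcp_rot: [-180.0, 0.0, 173.1]
wrist_force: [0.5, -0.3, -0.6]
opening: 0.0254
grasp_force: 26.8
```

carry_out(plan=[{"travel": [0.016,0.017,-0.08],"angular": [0,0,0],"grip": -0.8},{"travel": [0.016,0.017,-0.18],"angular": [0,0,0],"grip": -0.8},{"travel": [0.016,0.017,-0.26],"angular": [0,0,0],"grip": -0.8},{"travel": [0.016,0.017,-0.3],"angular": [0,0,0],"grip": -0.8},{"travel": [0.016,0.017,-0.32],"angular": [0,0,0],"grip": -0.8},{"travel": [0.016,0.017,-0.33],"angular": [0,0,0],"grip": -0.8},{"travel": [0.016,0.017,-0.33],"angular": [0,0,0],"grip": -0.8},{"travel": [0.016,0.017,-0.33],"angular": [0,0,0],"grip": -0.8}])

```text
time: 43.17
ee_pos: [0.5588, -0.0808, 0.0631]
tcp_rot: [-180.0, 0.1, 173.2]
wrist_force: [-0.2, -0.7, 0.7]
opening: 0.0252
grasp_force: 26.8
```

carry_out(plan=[{"travel": [0,0,-0.006],"angular": [0,0,0],"grip": -0.8},{"travel": [0,0,-0.012],"angular": [0,0,0],"grip": -0.8},{"travel": [0,0,-0.018],"angular": [0,0,0],"grip": -0.8},{"travel": [0,0,-0.018],"angular": [0,0,0],"grip": -0.8},{"travel": [0,0,-0.018],"angular": [0,0,0],"grip": -0.8}])

```text
time: 43.58
ee_pos: [0.5581, -0.0806, 0.0563]
tcp_rot: [-180.0, -0.0, 173.2]
wrist_force: [0.6, -0.3, -0.3]
opening: 0.0252
grasp_force: 26.8
```

Still free at 0.0563, and it should seat near 0.0547.

carry_out(plan=[{"travel": [0,-0.001,-0.003],"angular": [0,0,0],"grip": -0.8},{"travel": [0,-0.001,-0.006],"angular": [0,0,0],"grip": -0.8},{"travel": [0,-0.001,-0.006],"angular": [0,0,0],"grip": -0.8},{"travel": [0,-0.001,-0.006],"angular": [0,0,0],"grip": -0.8}])

```text
time: 43.92
ee_pos: [0.5583, -0.081, 0.0547]
tcp_rot: [-180.0, 0.0, 173.2]
wrist_force: [0.5, 0.3, 1.9]
opening: 0.0255
grasp_force: 27.1
```

Light contact at exactly the expected height. Releasing with a small opening, then straight up and clear.

carry_out(plan=[{"travel": [0,0,0],"angular": [0,0,0],"grip": -0.2},{"travel": [0,0,0],"angular": [0,0,0],"grip": -0.1},{"travel": [0,0,0],"angular": [0,0,0],"grip": -0.1},{"travel": [0,0,0],"angular": [0,0,0],"grip": -0.1},{"travel": [0,0,0.03],"angular": [0,0,0],"grip": -0.1},{"travel": [0,0,0.08],"angular": [0,0,0],"grip": -0.1},{"travel": [0,0,0.16],"angular": [0,0,0],"grip": -0.1},{"travel": [0,0,0.28],"angular": [0,0,0],"grip": -0.1}])

```text
time: 44.58
ee_pos: [0.5568, -0.0807, 0.1374]
tcp_rot: [180.0, -0.3, 173.2]
wrist_force: [0.6, -0.7, -0.7]
opening: 0.0384
grasp_force: 0.0
```

carry_out(plan=[{"travel": [-0.05,0,0.1],"angular": [0,0,0],"grip": -0.1},{"travel": [-0.15,0,0.15],"angular": [0,0,0],"grip": -0.1},{"travel": [-0.25,0,0.15],"angular": [0,0,0],"grip": -0.1},{"travel": [-0.25,0,0.15],"angular": [0,0,0],"grip": -0.1},{"travel": [-0.25,0,0.15],"angular": [0,0,0],"grip": -0.1},{"travel": [-0.25,0,0.15],"angular": [0,0,0],"grip": -0.1},{"travel": [-0.25,0,0.15],"angular": [0,0,0],"grip": -0.1}])

```text
time: 45.17
ee_pos: [0.4837, -0.0809, 0.1835]
tcp_rot: [180.0, 0.0, 173.2]
wrist_force: [0.5, -0.2, 0.9]
opening: 0.0386
grasp_force: 0.0
```

```bash
python3 -c "
from workcell import ticket
print(ticket.job_done())"
```

```text
the job is handed in; nothing more can be done
None
```

I handed the job in at 45 s with latch and lid open and the battery, carrier, board and heat sink stacked; the hand-in returned no verdict, and the heat sink was checked only by contact height, as the camera calls had run out.

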